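Put the slide delivery away in the drawer and the friction-lid chest

TASK

Put the delivery on the blue bench mat away without disturbing the other things on the bench. First check the chest's lid hinge: raise the lid about half-way, let go and keep clear of it for a good second to see that it holds; then swing the lid fully open, and after that pull the cabinet drawer out to its stop. Lay every red-and-white slide pack on the floor of the chest and every blue-and-white carton on the floor of the drawer, each flat and right way up with nothing stacked, and finish by lowering the lid gently shut and pushing the drawer fully home.

Things in the scene. Friction and masses are not known exactly. Their poses are not given: they have to be found in the camera images.
- cabinet: Fixed grey supply cabinet, 140 (x) x 210 (y) x 85 mm high, with one drawer; origin at the centre of its underside on the table, its own -x axis points out of the drawer front. The drawer's white front panel fills its -x face.
- drawer (a joint): How far the drawer is out, m: 0 shut, 0.090 at its stop; it slides along the cabinet's -x axis. Moves with about 1.2 N of friction and stays where it is left.
- drawer_in (a point): Centre of the drawer's floor, moves with the drawer; axes as the cabinet's. The inside is 108 (x) x 184 (y) mm with walls 37 mm above the floor; the floor is 14 mm above the table. With the drawer at its stop the part from -54 to +31 mm in x is clear of the cabinet's top, which overhangs the rest.
- drawer_handle (a point): Middle of the drawer's handle, moves with the drawer: a round steel bar 10 mm thick, 100 mm long along the cabinet's y, 40 mm in front of the drawer's face, 54 mm above the table, held by a lug at each end. It can be pinched from above with the fingers either side of it (closing along the cabinet's x).
- chest: Fixed white chest with a blue lid hinged on its far (+x) edge, 130 (x) x 190 (y) x 62 mm high without the lid; origin at the centre of its underside on the table, its own -x axis points to the front, where the lid's handle is.
- lid (a joint): Lid angle, rad: 0 shut (level), grows as the handle side rises, 1.60 fully open at its stop (slightly past upright). A friction hinge holds the lid at any angle where it is left; raising it takes about 3 N at the handle.
- lid_hinge (a point): Middle of the hinge axis, fixed on the chest, 63 mm above the table it stands on; the axis runs along the chest's y, the chest's -x points to the front.
- lid_handle (a point): Middle of the lid's handle, moves with the lid: a round steel bar 10 mm thick, 100 mm long along the chest's y, 40 mm in front of the lid's front edge, held by a lug at each end. With the lid shut it is 172 mm in front of the hinge axis and 5 mm above it (68 mm above the table it stands on). It can be pinched with the fingers either side of it, and turns between the pads as the lid swings.
- chest_in (a point): Centre of the chest's floor, 5 mm above the table; axes as the chest's. The inside is 120 (x) x 180 (y) mm, 57 mm deep.
- mat: Fixed blue bench mat, 200 (x) x 180 (y) x 3 mm, where the delivery lies; origin at the centre of its underside. It and the chest stand on the right-hand table, whose top is at z = 0.006; the cabinet's table is at z = 0.
- pack0_mid (a point): Centre (half-way up) of a red-and-white pack of slides, a box 28 (x) x 80 (y) x 27 mm high, 0.12 kg; grasp across its 28 mm x width. Some packs may be absent.
- pack1_mid (a point): Centre (half-way up) of a red-and-white pack of slides, a box 28 (x) x 80 (y) x 27 mm high, 0.12 kg; grasp across its 28 mm x width. Some packs may be absent.
- carton0_mid (a point): Centre (half-way up) of a blue-and-white carton, a box 50 (x) x 56 (y) x 22 mm high, 0.08 kg; grasp across its 50 mm x width. Some cartons may be absent.
- carton1_mid (a point): Centre (half-way up) of a blue-and-white carton, a box 50 (x) x 56 (y) x 22 mm high, 0.08 kg; grasp across its 50 mm x width. Some cartons may be absent.
- cup: Bystander: specimen cup with a yellow lid, 63 mm across, 65 mm tall; origin at its underside.
- tape_roll: Bystander: roll of cream tape lying flat, 62 mm across, 19 mm high; origin at its underside.
- bottle: Bystander: brown bottle with a red cap, 55 mm across, 115 mm tall; origin at its underside.
- red_marker: Bystander: red and white marker pen lying flat, 128 mm long along its own y.
- lens_cleaner: Bystander: white dropper bottle, 41 mm across, 137 mm tall; origin at its underside.
There are look-alikes about, which are no part of the job. Leave any black look-alike of the part that bears carton1_mid alone.

How it is judged:
By the outcome, as a careful person would: the job done as asked, in the order asked, and still so for the second after the job is handed in, with the robot touching nothing.
Of pack0, pack1 only 1 to 2 are there at a start; the rules pass over those that are not, and their reading is None.
Of carton0, carton1 only 1 to 2 are there at a start; the rules pass over those that are not, and their reading is None.
At some moment in a run one of pack0, pack1, carton0, carton1 may be knocked a few centimetres aside while the robot is not near it.
Once in a run the grip may slacken for a moment while it holds something.
It also fails if it takes over 210 s, if anything falls off the work surface, if the arm or the gripper's body presses on something with over 40 N, if the wrist force passes 120 N, or if a joint passes its speed limit or range.

ROBOT

A 6-joint arm with a two-finger parallel gripper is mounted at the origin on a cart in front of the work surface, level with it; the furniture and walls round the work are solid. World frame = base frame: x ahead of the robot, y to its left, z up, the work surface at z = 0. Lengths are in mm, angles in rad, forces in N, time in s.
With the tool pointing down it reaches from about 275 to 825 mm from the base axis. Payload 5.2 kg.
Tool frame: the origin (TCP) lies at the very end of the fingers, on their centre line; the grasp point (between the pads) lies 19 mm behind it; z points along the fingers, y is the direction in which the jaws open and shut (so a half turn about z gives the same grasp; the last joint's range is limited). The gripper opens to 93 mm and grips with 3 to 60 N. Pads are 15 mm wide; open, the fingers measure 128 mm over their backs; the gripper's body (75 mm by 188 mm) begins 65 mm behind the grasp point.
Start: joints at [-1.399, 0.259, 1.535, -0, 1.348, -0.203], TCP at [201.368, -511.816, 179.153] pointing down, gripper open.
Joint ranges: [-3.14, 3.14], [-0.91, 2.08], [0.19, 2.58], [-1.22, 4.36], [0.22, 2.71], [-3.12, 3.12]. Speed limits (rad/s): [2.57, 2.57, 3.14, 3.14, 3.14, 3.14].

INTERFACE

Orientations are given as [roll, pitch, yaw] about the fixed x, y, z axes, in that order (R = Rz(yaw) Ry(pitch) Rx(roll)).
In Python, from bench import robot gives the robot as it stands. The module is installed in compiled form; this text tells all that it offers. Calls block until the motion is done:
- robot.move_ptp(position, orientation): joint-space move of the TCP to a pose.
- robot.move_linear(position, ori=None, speed=150, f_stop=None): straight line of the TCP; ori=None keeps the orientation; speed is the mean speed in mm/s. With f_stop (N) it stops when the force on the tool has changed by that much, and returns True; else False.
- robot.move_j(angles): joint-space move.
- robot.move_gripper(opening): opening from 0.0 (shut) to 1.0 (fully open); the grip force is fixed at half the most; returns when the fingers have stopped.
- robot.sleep(seconds).
- robot.inverse_kinematics(position, orientation): joint angles nearest the present ones, or None.
- robot.get_image(name): name is "scene" or "top"; returns a dict with "img" (420x560x3 uint8, blue, green, red), "fovy" (degrees; the focal length in pixels is half the picture's height over the tangent of half this angle, whatever the lens; pixels are square), "cx", "cy" (the principal point, pixels), "k1" (the pictures are not rectified: a ray, as slopes to the right and down, at radius r is drawn at 1 + k1 r^2 times it, then the intrinsics apply), "eye" and "orientation" of the camera in the world. Camera axes: x right, y down, z forward; pixel columns grow to the right and rows downward; lengths in mm; the calibration is good to about 2 mm. A picture is of the moment at which its call begins. There is no depth.
A pose or a line that the arm cannot do raises robot.MotionError and nothing moves.
- robot.hand_in(): hands the job in, once; it reports no verdict.
Readings, each from a call of its own:
- robot.current_t(): time.
- robot.current_qpos(): joint angles.
- robot.current_joint_vel(): joint speeds.
- robot.current_joint_efforts(): joint torques, N m.
- robot.current_tcp_pos(): TCP position.
- robot.current_eef_rot(): TCP orientation.
- robot.current_contact_force(): force on the tool from outside, world axes, zero at the start.
- robot.current_ft_torque(): the same for the moment, N m.
- robot.current_gripper_width(): opening from 0.0 (shut) to 1.0 (fully open).
Only numpy, scipy, OpenCV 4.12 (cv2) and the standard library are available. Lean on these libraries where they do the work, as an engineer would, in place of code of your own. Each camera call takes 0.05 s, during which the arm holds its last target.

## Working session

There is one attempt and no reset: what is moved stays moved. The work goes in short steps, each a Python script; the robot and the scene stay as the last script left them, time stands still between calls to the robot, and variables do not carry over. Pictures are saved under pics/ and viewed, and the job is handed in when it is done.

```bash
mkdir -p pics; python3 - <<'E'
from bench import robot
import cv2
for n in ("scene","top"):
    d=robot.get_image(n); cv2.imwrite(f"pics/{n}0.png",d["img"]); print(n,{k:v for k,v in d.items() if k!="img"})
print(robot.current_t(),robot.current_eef_rot(),robot.current_gripper_width())
E
```

```text
scene {'fovy': 49.12531557245989, 'cx': 274.5983123903382, 'cy': 217.89540330989897, 'k1': -0.06085989581943295, 'eye': array([-460.61261414, 1127.29573278,  785.56647024]), 'orientation': array([-2.02134141,  0.00720771, -2.43758174])}
top {'fovy': 51.19890615916714, 'cx': 278.3540262344722, 'cy': 213.54962170350743, 'k1': -0.0013924042020647827, 'eye': array([ 242.38228415,   17.11900288, 1703.82963467]), 'orientation': array([-3.01178416e+00, -1.72631616e-03, -1.54721702e+00])}
0.1 [-3.14003187e+00 -3.23654499e-04  3.74784854e-01] 1.002079697201448
```

View pics/scene0.png

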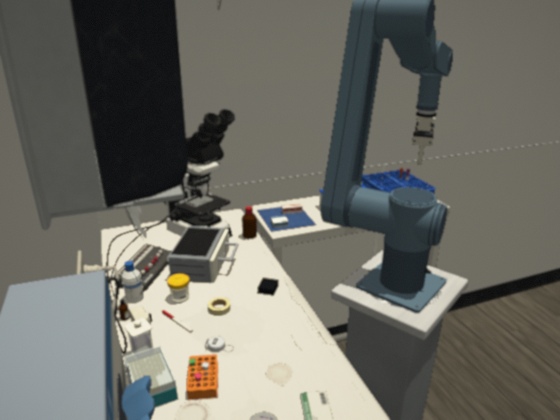

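View pics/top0.png

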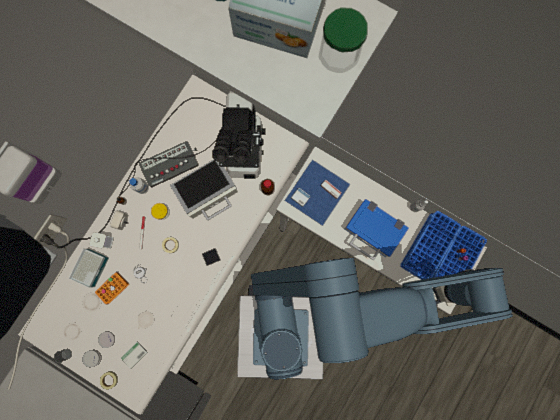

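Top view: cabinet at about (205,188) with its handle at (217,212), chest at (377,228) with its handle near (360,247), mat at (317,192), and a black block (211,257) that is a carton look-alike. Next I'll enlarge these.

```bash
cat > h.py <<'E'
from bench import robot
import cv2, numpy as np
from scipy.spatial.transform import Rotation as Ro
def cam(d):
    h,w=d["img"].shape[:2]; f=h/2/np.tan(np.radians(d["fovy"]/2))
    return f,d["cx"],d["cy"],d["k1"],np.array(d["eye"]),Ro.from_euler("xyz",d["orientation"]).as_matrix()
def unproj(d,u,v,z):
    f,cx,cy,k1,e,R=cam(d); q=np.array([(u-cx)/f,(v-cy)/f]); p=q.copy()
    for _ in range(30): p=q/(1+k1*(p@p))
    r=R@np.array([p[0],p[1],1]); return e+r*(z-e[2])/r[2]
def proj(d,P):
    f,cx,cy,k1,e,R=cam(d); c=(np.atleast_2d(P)-e)@R; p=c[:,:2]/c[:,2:]
    s=1+k1*(p**2).sum(1,keepdims=True); return p*s*f+[cx,cy]
def crop(d,u0,v0,w,h,k,name):
    im=cv2.resize(d["img"][v0:v0+h,u0:u0+w],None,fx=k,fy=k,interpolation=cv2.INTER_CUBIC)
    st=10
    for u in range((u0+9)//10*10,u0+w,st):
        cv2.line(im,((u-u0)*k,0),((u-u0)*k,6),(0,255,0),1)
        if u%20==0: cv2.putText(im,str(u),((u-u0)*k,16),0,.4,(0,255,0),1)
    for v in range((v0+9)//10*10,v0+h,st):
        cv2.line(im,(0,(v-v0)*k),(6,(v-v0)*k),(0,255,0),1)
        if v%20==0: cv2.putText(im,str(v),(8,(v-v0)*k+4),0,.4,(0,255,0),1)
    cv2.imwrite(f"pics/{name}.png",im)
E
python3 - <<'E'
from h import *
d=robot.get_image("top")
crop(d,280,150,130,100,6,"t_mat"); crop(d,150,150,130,120,5,"t_cab")
d=robot.get_image("scene"); crop(d,160,180,170,130,4,"s_a")
E
```

```text
(no output)
```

View pics/t_mat.png

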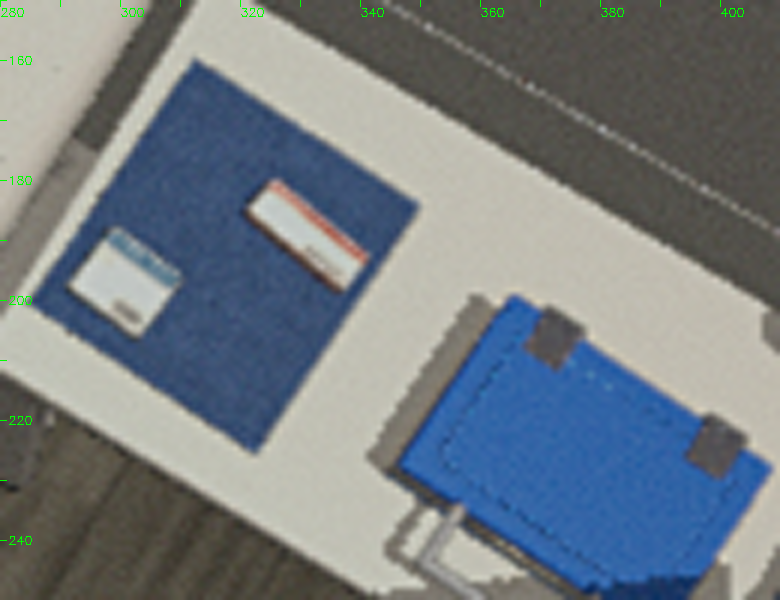

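View pics/t_cab.png

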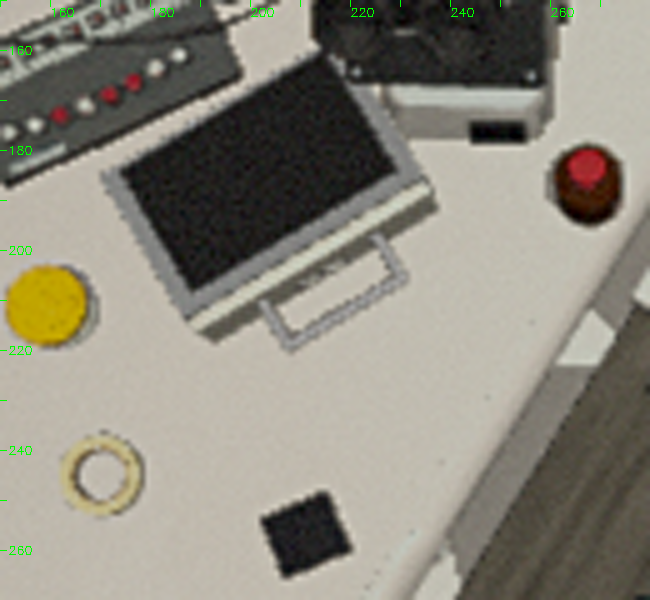

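View pics/s_a.png

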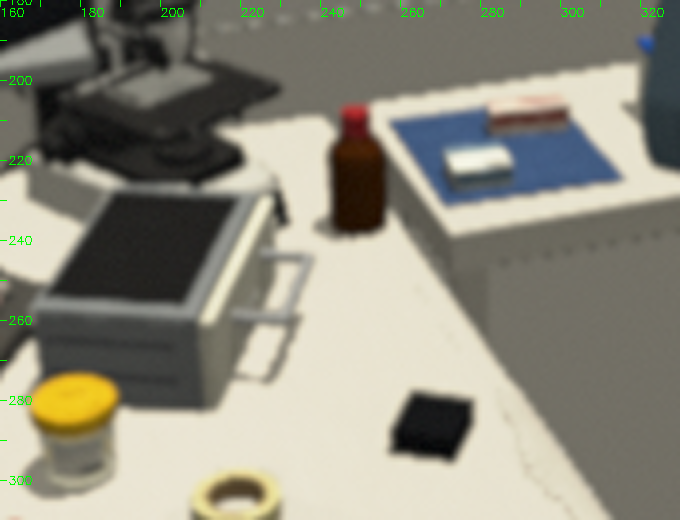

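```bash
cat > fit.py <<'E'
from h import *
from scipy.optimize import least_squares
def fitrect(d,pts,model,z,x0=None):
    # pts: pixel list, model: local (x,y) list
    W=np.array([unproj(d,u,v,z)[:2] for u,v in pts]); M=np.array(model,float)
    def r(p):
        c,s=np.cos(p[2]),np.sin(p[2]); return ((M@np.array([[c,s],[-s,c]])+p[:2])-W).ravel()
    best=min((least_squares(r,[*W.mean(0),a]) for a in np.arange(-3,3.2,.7)),key=lambda s:s.cost)
    return best.x,np.abs(best.fun).max()
E
python3 - <<'E'
from fit import *
d=robot.get_image("top")
P=lambda u,v,z:unproj(d,u,v,z).round(1)
# cabinet top grey corners: back-left(169.5,184) back-right(213,161) front-right(~235,186) front-left(187.5,214.5)
print("cab",fitrect(d,[(169.5,184.5),(213,160.5),(234,185.5),(187.5,214.5)],[(70,105),(70,-105),(-70,-105),(-70,105)],85))
for u,v in [(169.5,184.5),(213,160.5),(234,185.5),(187.5,214.5)]: print(P(u,v,85))
print("cab handle ends",P(206.5,218.5,54),P(228.5,204.5,54))
print("lid corners",[P(u,v,75) for u,v in [(363.5,199.5),(347,228),(408,228)]])
print("lid handle end",P(350.5,243.5,74))
print("mat",fitrect(d,[(312,160),(349.5,185),(323,226),(284,202)],[(100,90),(100,-90),(-100,-90),(-100,90)],9))
# pack top z=36, carton top z=31
print("pack",[P(u,v,36) for u,v in [(324.5,180),(341,193),(337,198),(321,185)]])
print("carton",[P(u,v,31) for u,v in [(299,188),(310,196),(303,206),(291.5,197)]])
print("black",[P(u,v,22) for u,v in [(202.5,253.5),(213.5,248.5),(218,260),(207,265.5)]])
print("bottle",P(267,183,115),"cup",P(157,211,65))
print("table edge",P(283,212,6),P(340,252,6))
E
```

```text
cab (array([550.55914647, 311.89454425,   0.59352404]), np.float64(17.114824819689716))
[554.  430.6  85. ]
[650.2 271.3  85. ]
[556.  188.3  85. ]
[442.1 357.3  85. ]
cab handle ends [432.4 291.1  54. ] [488.  209.8  54. ]
lid corners [array([ 516. , -299.9,   75. ]), array([ 406.7, -238.1,   75. ]), array([ 412.1, -465.9,   75. ])]
lid handle end [ 349.3 -251.5   74. ]
mat (array([ 548.26257265, -130.84575876,   -0.5575501 ]), np.float64(3.2022763048934166))
pack [array([ 595.5, -156.4,   36. ]), array([ 545.9, -220.6,   36. ]), array([ 526. , -205.3,   36. ]), array([ 575.5, -143. ,   36. ])]
carton [array([562.6, -58.3,  31. ]), array([ 532.1, -101.4,   31. ]), array([492.4, -75. ,  31. ]), array([526.5, -29.9,  31. ])]
black [array([301. , 305.7,  22. ]), array([321.1, 264.5,  22. ]), array([277.7, 245.4,  22. ]), array([255.9, 286.5,  22. ])]
bottle [562.4  63.8 115. ] cup [455.1 477.2  65. ]
table edge [470.6   1.4   6. ] [ 319.9 -222.2    6. ]
```

```bash
python3 - <<'E'
from h import *
q=robot.inverse_kinematics([0,-350,350],[3.14159,0,0.2]); print(q)
robot.move_ptp([0,-350,350],[3.14159,0,0.2])
d=robot.get_image("top"); cv2.imwrite("pics/top1.png",d["img"])
crop(d,335,190,100,80,8,"t_chest"); crop(d,160,150,90,75,8,"t_cab2")
np.save("top1.npy",d["img"])
d=robot.get_image("scene"); crop(d,240,160,170,100,4,"s_b")
print(robot.current_t())
E
```

```text
[-1.89291077e+00 -1.84492604e-01  1.59318794e+00  1.34096134e-06
  1.73289502e+00 -5.22114232e-01]
1.5333
```

View pics/t_chest.png

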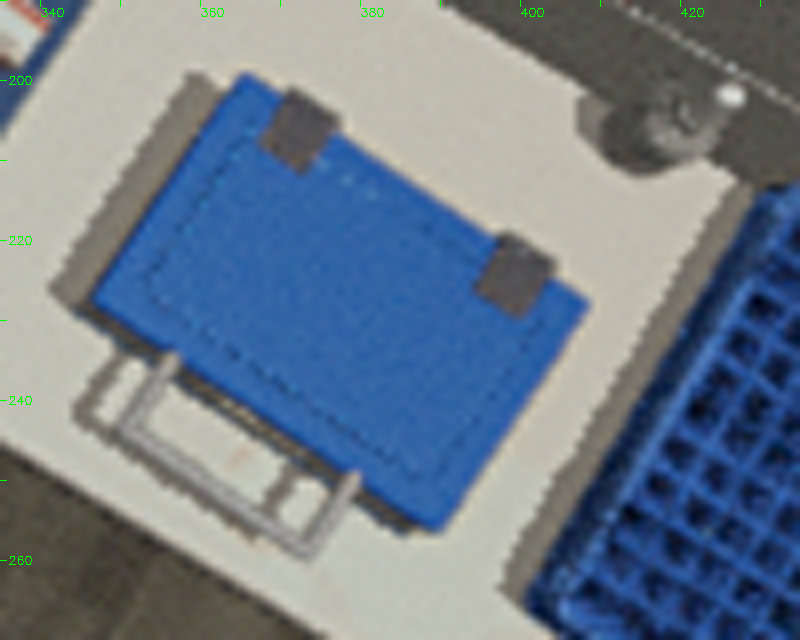

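View pics/t_cab2.png

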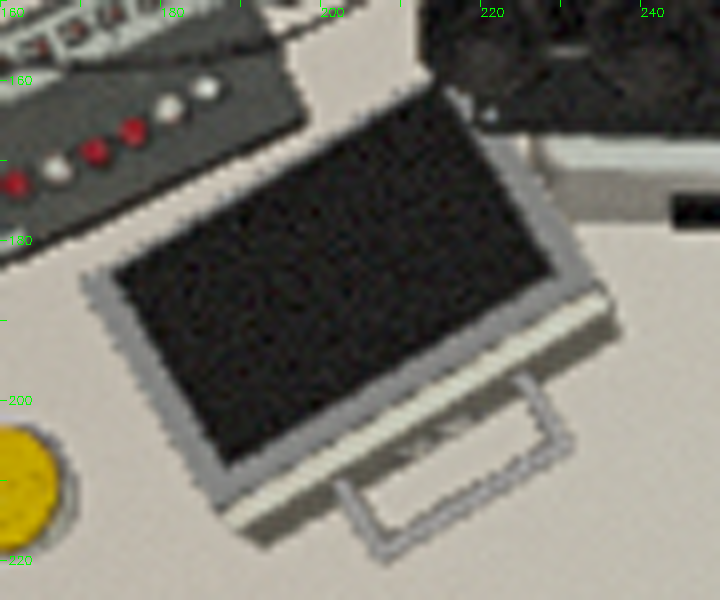

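View pics/s_b.png

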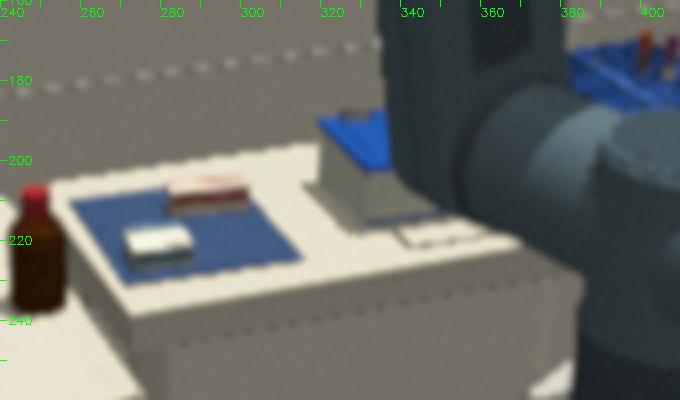

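View pics/top1.png

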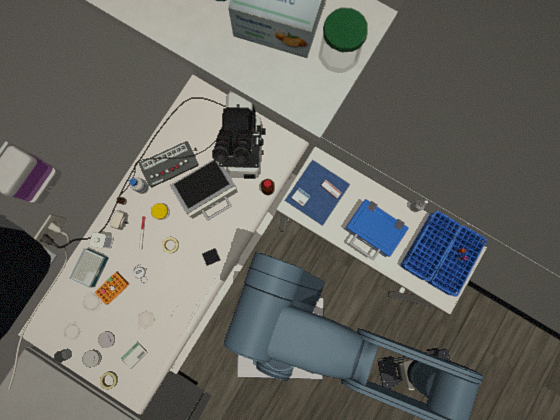

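```bash
python3 - <<'E'
from fit import *
d=robot.get_image("top"); o=.44
def A(l): return [(u-o,v-o) for u,v in l]
ring=lambda d,l,z:[unproj(d,u,v,z).round(1)[:2] for u,v in A(l)]
lc=[(365.4,199),(346.6,227.5),(389.4,256.5),(408.8,227.8)]
print("lid top z~80",ring(d,lc,80)); h=ring(d,[(350.6,243.3),(373.1,258.3)],74); print("bar",h,(h[0]+h[1])/2, np.linalg.norm(h[0]-h[1]))
v=h[0]-h[1]; print("yaw chest",np.arctan2(-v[0],v[1]))
L=ring(d,lc,80)
for a,b in [(0,3),(1,2)]:
    v=L[a]-L[b]; print(np.arctan2(-v[0],v[1]),np.linalg.norm(v))
for a,b in [(0,1),(3,2)]:
    v=L[a]-L[b]; print(np.arctan2(v[1],v[0]),np.linalg.norm(v))
print("lid ctr",np.mean(L,0))
cc=[(170.2,183.9),(213.6,159.3),(235.2,185.2),(187.1,212.7)]
L=ring(d,cc,85); print("cab",L)
for a,b in [(0,1),(3,2)]:
    v=L[a]-L[b]; print(np.arctan2(-v[0],v[1]),np.linalg.norm(v))
for a,b in [(0,3),(1,2)]:
    v=L[a]-L[b]; print(np.arctan2(v[1],v[0]),np.linalg.norm(v))
h=ring(d,[(208,218.3),(230.2,204.9)],54); print("bar",h,(h[0]+h[1])/2,np.linalg.norm(h[0]-h[1])); v=h[0]-h[1]; print("yaw",np.arctan2(-v[0],v[1]))
E
```

```text
lid top z~80 [array([ 518.8, -304.4]), array([ 409.7, -234.2]), array([ 305.9, -392.6]), array([ 414. , -465.8])]
bar [array([ 351.6, -250.2]), array([ 298. , -333.7])] [ 324.8  -291.95] 99.22303160053114
yaw chest -0.5706713784424963
-0.5758959595613037 192.43960091415696
-0.5800941568264524 189.3805692250396
-0.5717543008543188 129.73376584374628
-0.5952257623944637 130.5520968809004
lid ctr [ 412.1  -349.25]
cab [array([558. , 429.9]), array([656.6, 271. ]), array([558.8, 185.6]), array([450.4, 360.9])]
0.5553684003870699 187.00580204902735
0.5538163853481952 206.10834529441058
0.5702093426794267 127.82315909098791
0.7178156542225167 129.83836104942182
bar [array([434.9, 287.2]), array([488.2, 205. ])] [461.55 246.1 ] 97.96800498121823
yaw 0.5752626360016844
```

```bash
cat > scene.py <<'E'
from h import *
CH_YAW=-0.576; BAR=np.array([324.6,-292.0,74.]); HIN=BAR+172*np.array([np.cos(CH_YAW),np.sin(CH_YAW),0]); HIN[2]=69
CH=BAR+105*np.array([np.cos(CH_YAW),np.sin(CH_YAW),0]); CH[2]=6
CAB_YAW=0.57; DH=np.array([461.5,246.1,54.]); CAB=DH+110*np.array([np.cos(CAB_YAW),np.sin(CAB_YAW),0]); CAB[2]=0
def loc(o,yaw,p): 
    p=np.atleast_2d(p); c,s=np.cos(yaw),np.sin(yaw)
    return o+p@np.array([[c,s,0],[-s,c,0],[0,0,1]])
def box(o,yaw,x0,x1,y0,y1,z0,z1):
    out=[]
    for z in (z0,z1):
        out.append(loc(o,yaw,[(x0,y0,z),(x1,y0,z),(x1,y1,z),(x0,y1,z),(x0,y0,z)]))
    return out
def draw(d,polys,u0,v0,w,h,k,name):
    im=cv2.resize(d["img"][v0:v0+h,u0:u0+w],None,fx=k,fy=k,interpolation=cv2.INTER_CUBIC)
    for P,c in polys:
        p=((proj(d,P)-[u0,v0]+.5)*k); cv2.polylines(im,[np.int32(p*8)],False,c,1,cv2.LINE_AA,3)
    cv2.imwrite(f"pics/{name}.png",im)
E
python3 - <<'E'
from scene import *
print(HIN,CH,CAB)
pol=[(P,(0,255,0)) for P in box(CAB,CAB_YAW,-70,70,-105,105,0,85)]+[(P,(0,255,255)) for P in box(CH,CH_YAW,-65,65,-95,95,0,62)]
pol+=[(loc(BAR,CH_YAW,[(0,50,0),(0,-50,0)]),(0,0,255)),(loc(DH,CAB_YAW,[(0,50,0),(0,-50,0)]),(0,0,255))]
pk=np.array([560.7,-181.3,22.5]); ct=np.array([528.4,-66.2,20])
import sys
pol+=[(box(pk,-.66+0,-14,14,-40,40,-13.5,13.5)[1],(255,0,255)),(box(ct,-.6,-25,25,-28,28,-11,11)[1],(255,0,255))]
d=robot.get_image("top"); draw(d,pol,160,150,90,75,8,"o_cab"); draw(d,pol,280,150,130,115,6,"o_ch")
d=robot.get_image("scene"); draw(d,pol,160,170,200,130,4,"o_s")
E
```

```text
[ 468.84746428 -385.68387828   69.        ] [ 412.65804505 -349.19073965    6.        ] [554.10910727 305.45952536   0.        ]
```

View pics/o_cab.png

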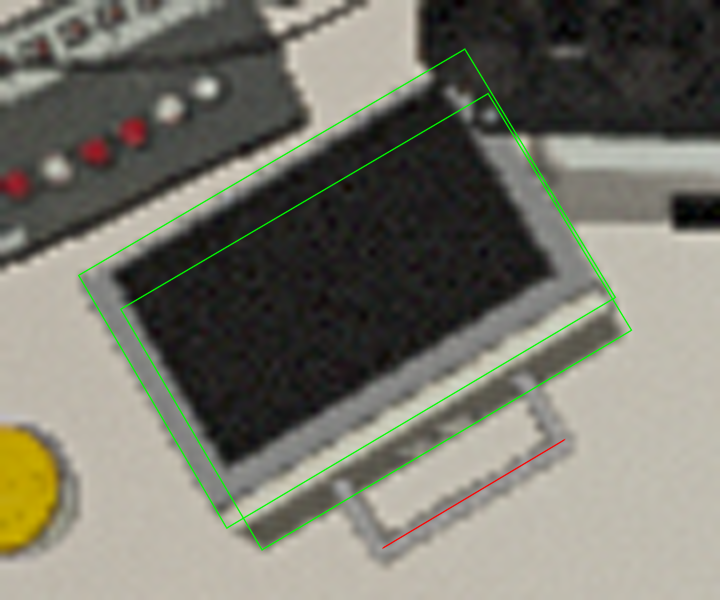

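View pics/o_ch.png

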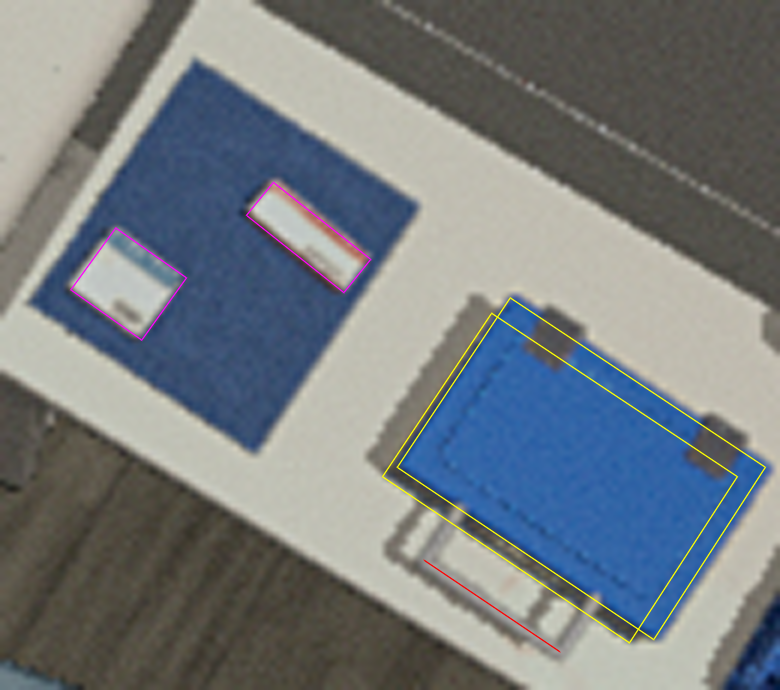

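View pics/o_s.png

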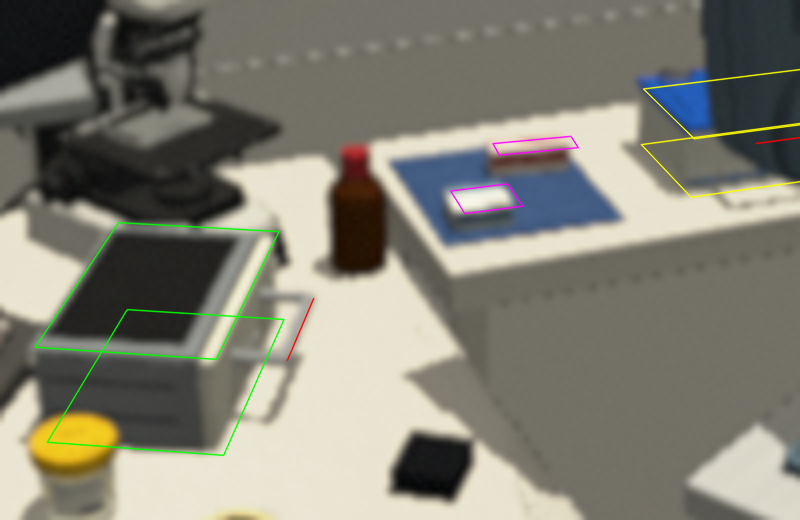

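```bash
cat >> scene.py <<'E'
def tool(yaw,alpha=0.0,sgn=1):
    """jaw (tool y) along sgn*(local x at yaw); tool tilted so it points toward local +x by alpha"""
    c,s=np.cos(yaw),np.sin(yaw); ex=np.array([c,s,0]); ez=np.array([0,0,1.])
    t=np.sin(alpha)*ex-np.cos(alpha)*ez; y=sgn*(np.cos(alpha)*ex+np.sin(alpha)*ez); x=np.cross(y,t)
    return t,Ro.from_matrix(np.array([x,y,t]).T).as_euler("xyz")
EX=np.array([np.cos(CH_YAW),np.sin(CH_YAW),0])
def barat(th,dr=0):
    c,s=np.cos(th),np.sin(th); r=172+dr; return HIN+EX*(-r*c+5*s)+np.array([0,0,r*s+5*c])
E
python3 - <<'E'
from scene import *
for sg in (1,-1):
  for al in (0,.3,.5):
    t,o=tool(CH_YAW,al,sg)
    for th in (0,.8,1.6):
        for b in (14,-120):
            q=robot.inverse_kinematics(barat(th)+t*b,o); print(sg,al,th,b,None if q is None else np.round(q,2))
E
```

```text
1 0 0 14 [-0.99  0.18  1.96  0.    1.   -0.41]
1 0 0 -120 [-0.99  0.04  1.76  0.    1.34 -0.41]
1 0 0.8 14 [-0.94  0.15  1.66  0.    1.33 -0.37]
1 0 0.8 -120 [-0.94  0.09  1.41  0.    1.64 -0.37]
1 0 1.6 14 [-0.87  0.36  1.28  0.    1.5  -0.29]
1 0 1.6 -120 [-0.87  0.34  0.99  0.    1.81 -0.29]
1 0.3 0 14 [-1.14  0.    2.22  0.26  0.68 -0.74]
1 0.3 0 -120 [-1.22 -0.26  2.07  0.2   1.09 -0.71]
1 0.3 0.8 14 [-1.06 -0.05  1.93  0.16  1.01 -0.55]
1 0.3 0.8 -120 [-1.11 -0.2   1.74  0.16  1.35 -0.55]
1 0.3 1.6 14 [-0.93  0.15  1.6   0.12  1.11 -0.4 ]
1 0.3 1.6 -120 [-0.97  0.04  1.42  0.11  1.41 -0.39]
1 0.5 0 14 [-1.3  -0.08  2.41  0.68  0.53 -1.27]
1 0.5 0 -120 [-1.56 -0.47  2.29  0.47  1.08 -1.15]
1 0.5 0.8 14 [-1.17 -0.17  2.11  0.38  0.82 -0.8 ]
1 0.5 0.8 -120 [-1.33 -0.4   1.96  0.36  1.22 -0.81]
1 0.5 1.6 14 [-1.    0.04  1.8   0.26  0.86 -0.55]
1 0.5 1.6 -120 [-1.07 -0.15  1.69  0.25  1.16 -0.54]
-1 0 0 14 [-0.99  0.18  1.96 -0.    1.    2.73]
-1 0 0 -120 [-0.99  0.04  1.76 -0.    1.34  2.73]
-1 0 0.8 14 [-0.94  0.15  1.66 -0.    1.33  2.78]
-1 0 0.8 -120 [-0.94  0.09  1.41 -0.    1.64  2.78]
-1 0 1.6 14 [-0.87  0.36  1.28 -0.    1.5   2.85]
-1 0 1.6 -120 [-0.87  0.34  0.99 -0.    1.81  2.85]
-1 0.3 0 14 [-1.14  0.    2.22  0.26  0.68  2.4 ]
-1 0.3 0 -120 [-1.22 -0.26  2.07  0.2   1.09  2.43]
-1 0.3 0.8 14 [-1.06 -0.05  1.93  0.16  1.01  2.59]
-1 0.3 0.8 -120 [-1.11 -0.2   1.74  0.16  1.35  2.59]
-1 0.3 1.6 14 [-0.93  0.15  1.6   0.12  1.11  2.75]
-1 0.3 1.6 -120 [-0.97  0.04  1.42  0.11  1.41  2.75]
-1 0.5 0 14 [-1.3  -0.08  2.41  0.68  0.53  1.87]
-1 0.5 0 -120 [-1.56 -0.47  2.29  0.47  1.08  1.99]
-1 0.5 0.8 14 [-1.17 -0.17  2.11  0.38  0.82  2.34]
-1 0.5 0.8 -120 [-1.33 -0.4   1.96  0.36  1.22  2.33]
-1 0.5 1.6 14 [-1.    0.04  1.8   0.26  0.86  2.6 ]
-1 0.5 1.6 -120 [-1.07 -0.15  1.69  0.25  1.16  2.6 ]
```

```bash
python3 - <<'E'
from scene import *
t,o=tool(CH_YAW,.25,1)
robot.move_gripper(.29)
robot.move_ptp(barat(0)-t*100,o)
robot.move_linear(barat(0)-t*20,speed=200)
r=robot.move_linear(barat(0)+t*13,speed=60,f_stop=8)
print("stop",r,robot.current_tcp_pos(),robot.current_contact_force())
d=robot.get_image("top"); crop(d,325,190,100,80,8,"g1")
if not r:
    robot.move_gripper(0); robot.sleep(.2)
    print(robot.current_gripper_width(),robot.current_contact_force(),robot.current_tcp_pos())
print(robot.current_t())
E
```

```text
stop False [ 327.40825063 -293.90316266   61.63159751] [ 0.08630796  0.40703095 -0.33344127]
0.005175486017189969 [ 0.48333946 -0.75690986 -0.13389966] [ 327.31017687 -293.7393006    61.39733147]
6.275
```

View pics/g1.png

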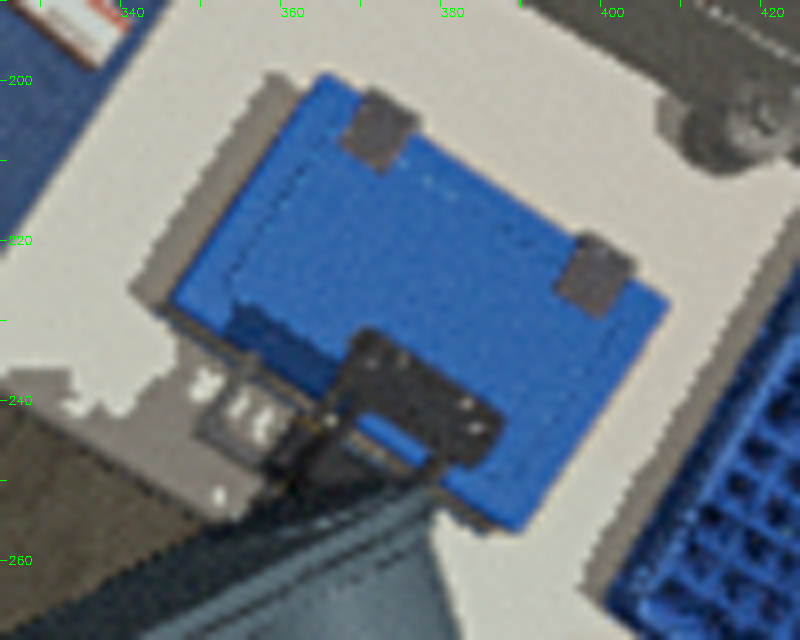

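```bash
python3 - <<'E'
from scene import *
print(robot.current_eef_rot(), tool(CH_YAW,.25,1)[1], Ro.from_euler("xyz",robot.current_eef_rot()).as_matrix().round(2))
d=robot.get_image("scene"); crop(d,290,130,160,120,5,"g2")
E
```

```text
[ 2.89160019e+00 -3.08441384e-05  9.94808102e-01] [2.89159265 0.         0.99479633] [[ 0.54  0.81  0.21]
 [ 0.84 -0.53 -0.13]
 [ 0.    0.25 -0.97]]
```

View pics/g2.png

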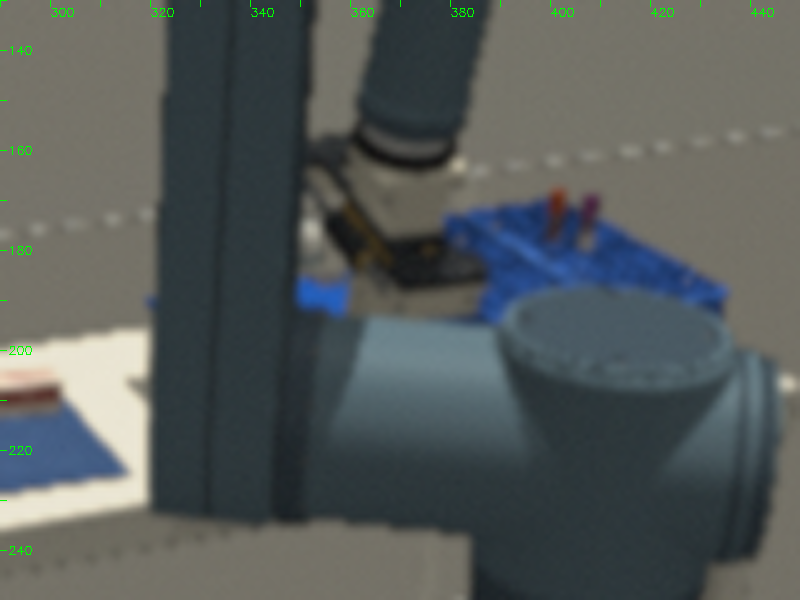

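```bash
python3 - <<'E'
from scene import *
t,o=tool(CH_YAW,.25,1)
robot.move_linear(barat(0)-t*100,speed=150,f_stop=10)
robot.move_gripper(1); print(robot.current_gripper_width(),robot.current_contact_force())
t,o=tool(CH_YAW,0,1)
robot.move_ptp([200,-480,230],o)
p=robot.current_tcp_pos(); print(p)
R=Ro.from_euler("xyz",robot.current_eef_rot()).as_matrix()
f=[(np.array([p-R[:,1]*46,p+R[:,1]*46]),(0,0,255)),(np.array([p,p-R[:,2]*60]),(0,255,0))]
for n,b in (("top",(380,230,140,100,5)),("scene",(370,90,100,90,6))):
    d=robot.get_image(n); draw(d,f,*b,"h_"+n); print(proj(d,p))
d=robot.get_image("top"); crop(d,335,190,100,80,8,"g3")
E
```

```text
1.0004506979790855 [-0.65731693 -0.12957467 -0.18692638]
[ 200.41931343 -478.8172175   229.44952483]
[[426.52814991 287.04115678]]
[[417.13423133 159.18836796]]
```

View pics/h_top.png

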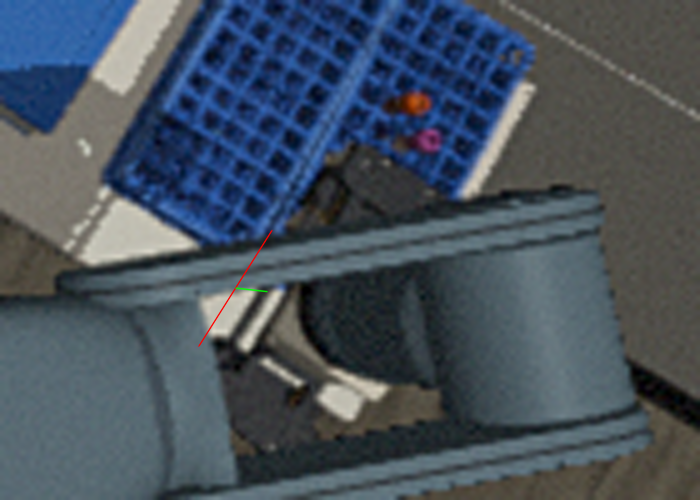

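View pics/h_scene.png

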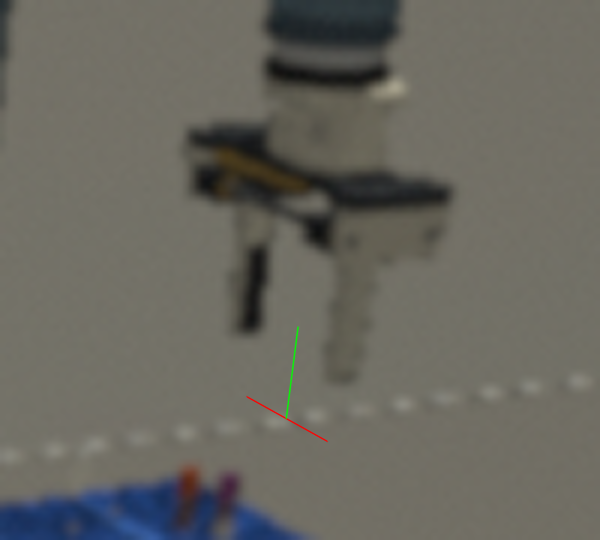

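View pics/g3.png

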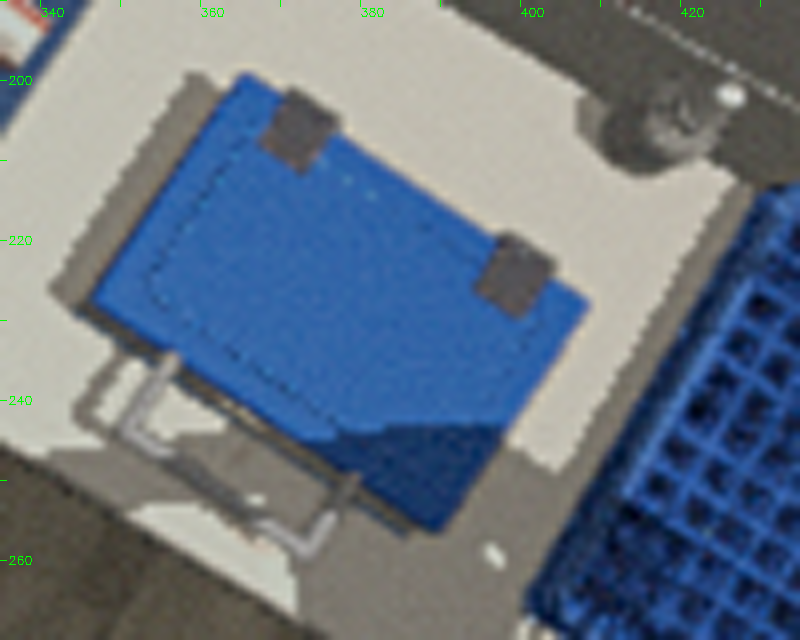

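```bash
python3 - <<'E'
from scene import *
print(robot.current_t())
t,o=tool(-.1,.8,1)
for p0 in ([430,-60,220],):
    robot.move_gripper(0.3)
    robot.move_ptp(p0,o); robot.sleep(.3)
    p=robot.current_tcp_pos(); print(p,robot.current_eef_rot(),o, robot.current_qpos())
    R=Ro.from_euler("xyz",robot.current_eef_rot()).as_matrix()
    f=[(np.array([p-R[:,1]*22,p+R[:,1]*22]),(0,0,255)),(np.array([p,p-R[:,2]*60]),(0,255,0))]
    for n in("top","scene"):
        d=robot.get_image(n); c=proj(d,p)[0].astype(int); print(n,proj(d,p)); draw(d,f,c[0]-50,c[1]-45,100,90,6,"k_"+n); print(c-[50,45])
E
```

```text
9.7917
[430.06751763 -60.4406824  220.05837308] [ 2.34193049e+00 -3.66373382e-04  1.47034293e+00] [2.34159265 0.         1.47079633] [-1.10143945 -0.62014475  2.41499441  0.79402765  1.01002698 -1.32328522]
top [[301.62602759 215.84819594]]
[251 170]
scene [[301.9013947  178.13572785]]
[251 133]
```

View pics/k_top.png

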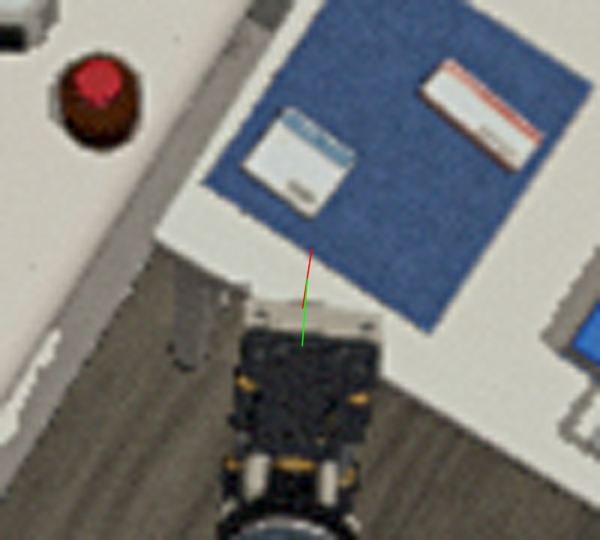

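View pics/k_scene.png

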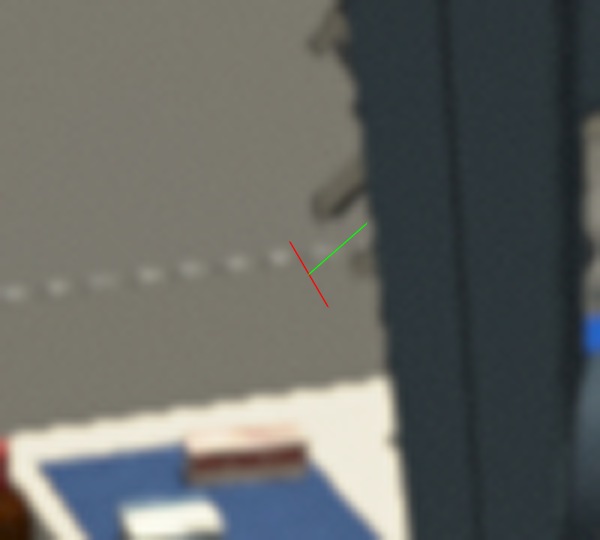

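```bash
python3 - <<'E'
from scene import *
d=robot.get_image("top"); print(proj(d,[385,165,0]))
t,o=tool(-.75,0,1)
robot.move_gripper(0)
robot.move_ptp([385,165,200],o)
p=robot.current_tcp_pos();R=Ro.from_euler("xyz",robot.current_eef_rot()).as_matrix()
f=[(np.array([p-R[:,1]*22,p+R[:,1]*22]),(0,0,255)),(np.array([p,p-R[:,2]*60]),(0,255,0))]
for n in("top","scene"):
        d=robot.get_image(n); c=proj(d,p)[0].astype(int); draw(d,f,c[0]-50,c[1]-45,100,90,6,"m_"+n); print(n,c-[50,45])
print(robot.current_qpos(),robot.current_t(),p)
E
```

```text
[[240.5267011  232.96962796]]
top [185 183]
scene [218 162]
[1.35967259e-01 7.53594926e-04 1.78506916e+00 8.27444108e-05
 1.35561723e+00 8.86755190e-01] 15.725 [384.91604461 164.74320053 199.94720662]
```

View pics/m_top.png

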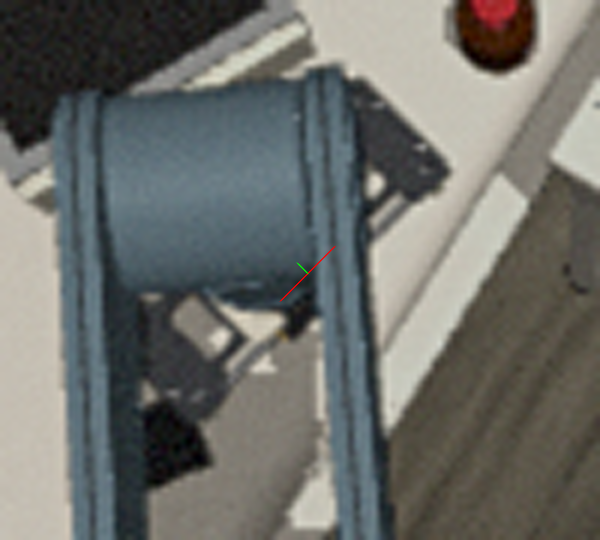

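View pics/m_scene.png

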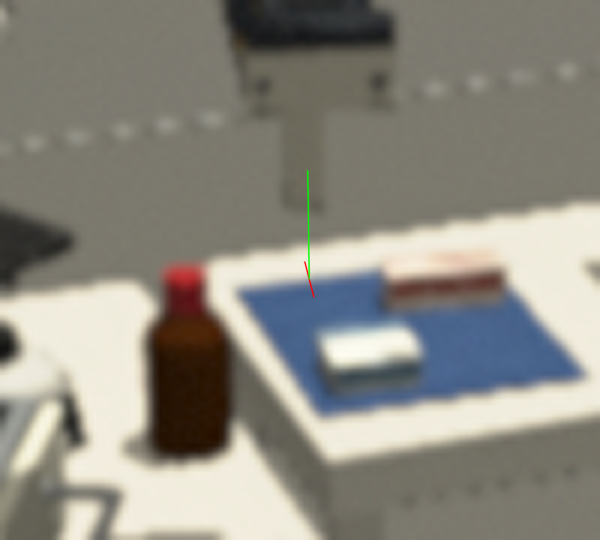

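```bash
python3 - <<'E'
from scene import *
robot.move_linear([385,165,25],speed=200,f_stop=8)
r=robot.move_linear([385,165,2],speed=25,f_stop=5); print(r,robot.current_tcp_pos(),robot.current_contact_force())
if not r:
    d=robot.get_image("scene"); draw(d,[],218,182,100,90,6,"n_scene")
    r=robot.move_linear([385,165,-50],speed=25,f_stop=5); print(r,robot.current_tcp_pos(),robot.current_contact_force())
robot.move_linear([385,165,40],speed=100)
print(robot.current_t())
E
```

```text
False [385.12257799 165.03265249   2.07685863] [ 1.15587822  0.26332829 -0.93287636]
True [384.91016669 164.97955248 -39.23033218] [-0.64345376  0.64973069  5.77786273]
20.2917
```

```bash
cat >> scene.py <<'E'
OFF=39.0
def go(tip,t,o=None,**k): return robot.move_linear(np.asarray(tip)+OFF*t,o,**k)
def ptp(tip,t,o): return robot.move_ptp(np.asarray(tip)+OFF*t,o)
E
python3 - <<'E'
from scene import *
t,o=tool(-.75,0,1); 
robot.move_linear([385,165,240],speed=300)
t,o=tool(CH_YAW,.25,1)
for th in (0,.8,1.6): print(np.round(robot.inverse_kinematics(barat(th)+t*(13+OFF),o),2))
robot.move_gripper(.29); print(robot.current_gripper_width())
ptp(barat(0)-t*100,t,o)
go(barat(0)-t*20,t,speed=200)
f0=robot.current_contact_force()
r=go(barat(0)+t*13,t,speed=60,f_stop=8)
print("stop",r,robot.current_tcp_pos()-OFF*t,robot.current_contact_force()-f0)
d=robot.get_image("top"); crop(d,325,190,100,80,8,"g4")
if not r:
    robot.move_gripper(0); robot.sleep(.2)
    print(robot.current_gripper_width(),robot.current_contact_force()-f0,robot.current_tcp_pos()-OFF*t)
print(robot.current_t())
E
```

```text
[-1.09  0.12  2.21  0.22  0.61 -0.68]
[-1.02  0.03  1.92  0.13  0.96 -0.51]
[-0.92  0.22  1.58  0.09  1.1  -0.37]
0.2911635175517718
stop False [ 327.35162446 -293.88226887   61.5842861 ] [ 0.59424381  1.26753208 -0.7753197 ]
0.0960487564991917 [ 9.63180549 -1.59643309 -1.91062963] [ 329.23136423 -295.46566331   62.63596296]
25.4
```

View pics/g4.png

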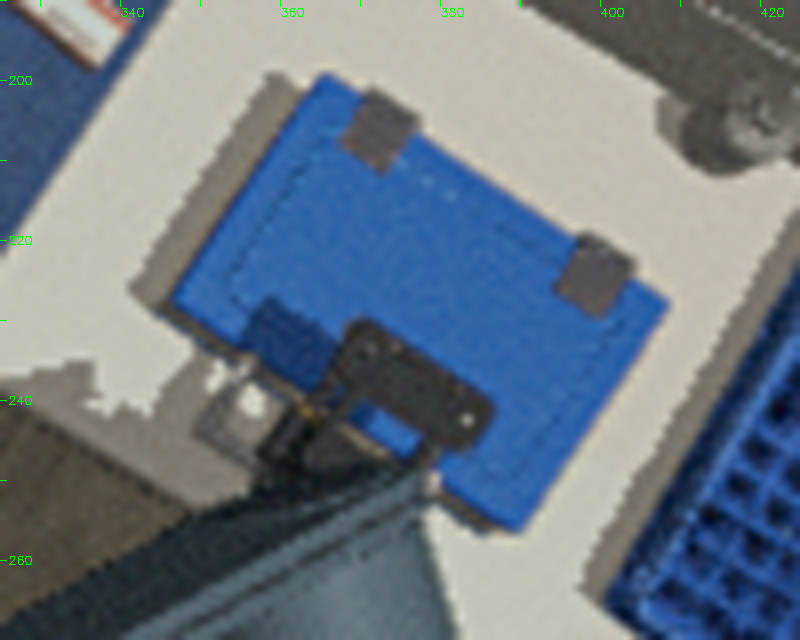

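```bash
sed -i 's/^CH_YAW=-0.576; BAR=np.array(\[324.6,-292.0,74.\])/CH_YAW=-0.576; BAR=np.array([327.1,-293.6,74.])/' scene.py; python3 - <<'E'
from scene import *
t,o=tool(CH_YAW,.25,1)
for th in np.arange(.1,.81,.1):
    r=go(barat(th)+t*13,t,o,speed=70,f_stop=50)
    print(round(th,2),r,(robot.current_contact_force()).round(1),(robot.current_tcp_pos()-OFF*t-13*t-barat(th)).round(1),round(robot.current_gripper_width(),3))
    if r: break
d=robot.get_image("top"); crop(d,325,190,100,80,8,"g5")
d=robot.get_image("scene"); crop(d,290,110,120,110,6,"g6")
print(robot.current_t())
E
```

```text
0.1 False [-5.4 -1.1  0.1] [-0.8  0.2 -0. ] 0.096
0.2 False [-7.5 -0.2  1.4] [-1.1  0.4 -0. ] 0.096
0.3 False [-10.2   0.4   2.5] [-1.5  0.7 -0.2] 0.097
0.4 False [-11.6   0.8   5.7] [-2.   1.1 -0.4] 0.1
0.5 False [-15.    2.2   8.9] [-2.7  1.5 -0.5] 0.093
0.6 False [-18.9   5.3  11.6] [-3.4  1.8 -0.5] 0.095
0.7 False [-19.8   8.9  17.3] [-3.4  2.   0.1] 0.095
0.8 False [-5.7  2.2  3.8] [-0.9  0.9  0.2] 0.105
28.6417
```

View pics/g5.png

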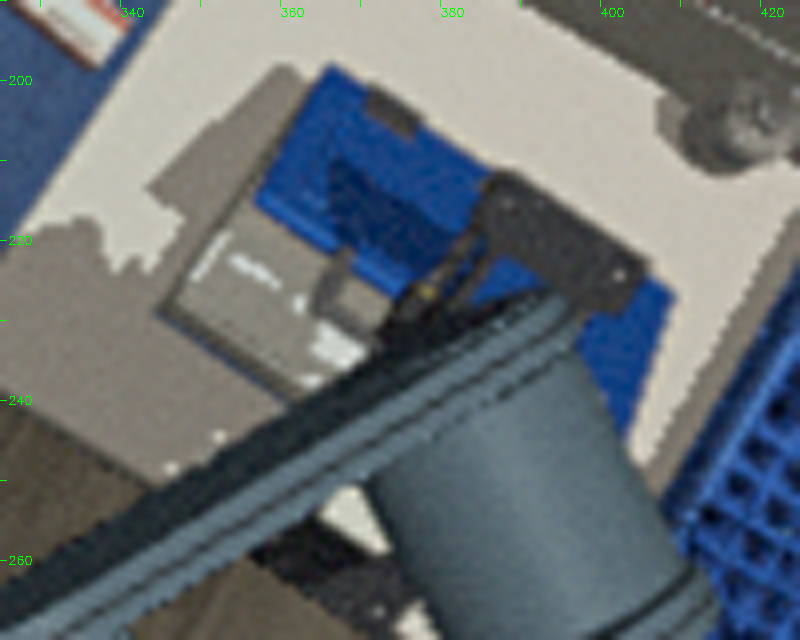

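View pics/g6.png

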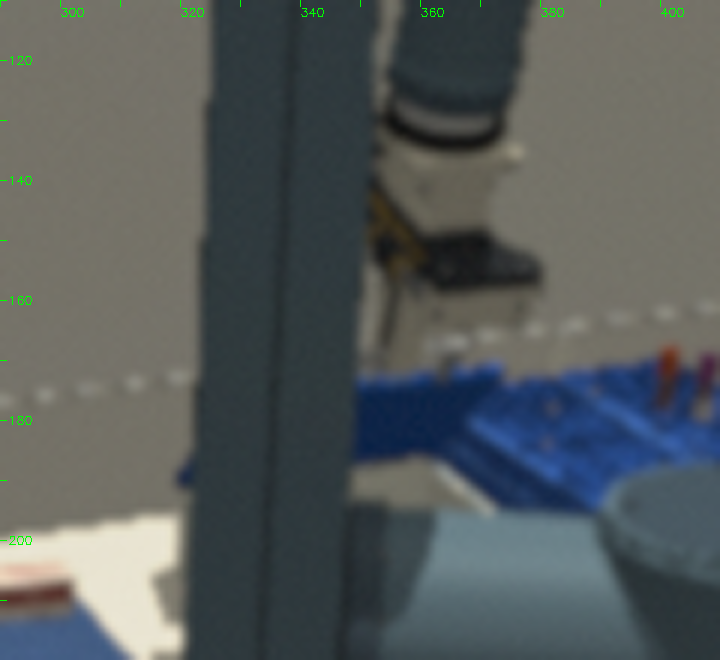

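```bash
python3 - <<'E'
from scene import *
t,o=tool(CH_YAW,.25,1)
robot.move_gripper(.27)
r=go(barat(.8)-t*130,t,o,speed=150,f_stop=15); print(r,robot.current_contact_force())
up=robot.current_tcp_pos()+[-120,60,60]
robot.move_linear(up,speed=300)
d=robot.get_image("top"); crop(d,325,170,100,100,6,"g7")
d=robot.get_image("scene"); crop(d,290,110,120,110,6,"g8")
robot.sleep(1.6)
d=robot.get_image("top"); np.save("half.npy",d["img"]);crop(d,325,170,100,100,6,"g9")
print(robot.current_t())
E
```

```text
False [ 0.19632805  0.79672489 -0.63765146]
32.65
```

View pics/g9.png

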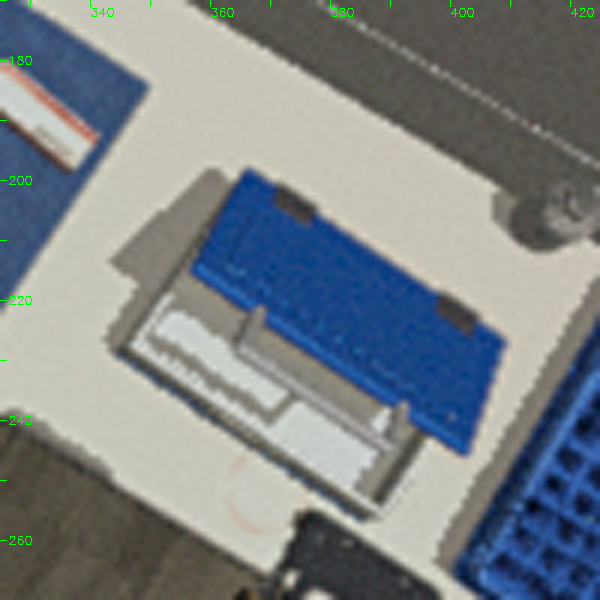

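View pics/g8.png

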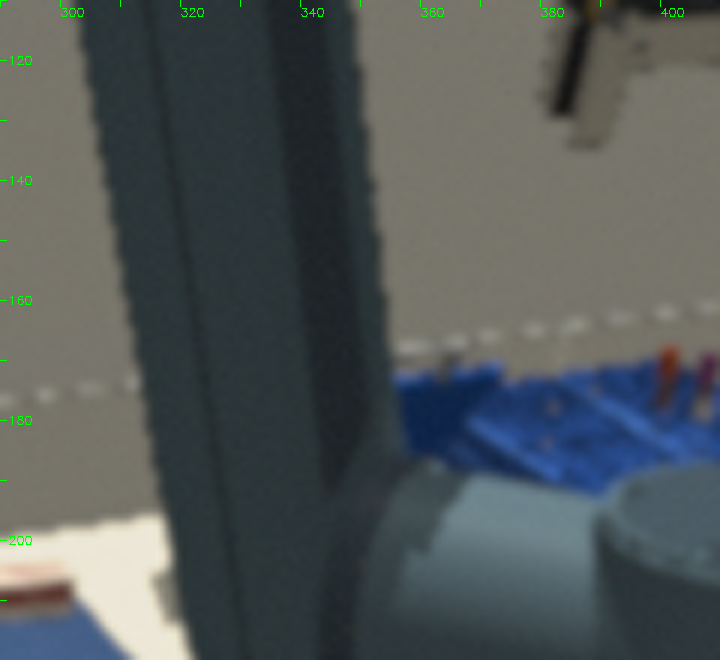

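```bash
python3 - <<'E'
from scene import *
d=robot.get_image("top")
ob=(np.array([[243,347],[390,445]])/6+[325,170]-.42); print(ob,ob.mean(0))
EY=np.array([-np.sin(CH_YAW),np.cos(CH_YAW),0])
for th in np.arange(.6,.95,.05): print(th.round(2),proj(d,barat(th)+EY*50),proj(d,barat(th)-EY*50),proj(d,barat(th)),barat(th).round(0))
E
```

```text
[[365.08       227.41333333]
 [389.58       243.74666667]] [377.33 235.58]
0.6 [[360.19410619 232.63253083]] [[384.20420508 248.74233762]] [[372.17151679 240.66883537]] [ 355. -312.  170.]
0.65 [[361.37375566 231.23147829]] [[385.48701007 247.40028989]] [[373.40251514 239.29713972]] [ 359. -314.  177.]
0.7 [[362.6003214  229.74716727]] [[386.8129464 245.9718287]] [[374.6785455 237.8406142]] [ 364. -317.  184.]
0.75 [[363.87051183 228.18327219]] [[388.17836594 244.46041649]] [[375.99613891 236.30282782]] [ 369. -321.  190.]
0.8 [[365.18079706 226.54385272]] [[389.57939003 242.86991028]] [[377.35159201 234.68773951]] [ 374. -324.  196.]
0.85 [[366.52741965 224.8333452 ]] [[391.01192245 241.20455459]] [[378.74097884 232.99969027]] [ 379. -328.  202.]
0.9 [[367.90640774 223.05655072]] [[392.47166473 239.46897078]] [[380.16016508 231.24339185]] [ 385. -331.  207.]
```

```bash
python3 - <<'E'
from scene import *
t,o=tool(CH_YAW,.25,1)
b=barat(.785)
go(b-t*90,t,o,speed=200); go(b-t*20,t,o,speed=150)
r=go(b+t*13,t,o,speed=70,f_stop=8); print(r,robot.current_contact_force().round(1))
if not r:
  robot.move_gripper(0); print(robot.current_gripper_width(),robot.current_contact_force().round(1))
  for th in np.arange(.9,1.66,.1):
    r=go(barat(min(th,1.63))+t*13,t,o,speed=80,f_stop=35)
    print(round(th,2),r,(robot.current_contact_force()).round(1),(robot.current_tcp_pos()-OFF*t-13*t-barat(th)).round(1),round(robot.current_gripper_width(),3))
    if r: break
d=robot.get_image("top"); crop(d,325,170,110,100,6,"g10")
d=robot.get_image("scene"); crop(d,290,90,120,110,6,"g11")
print(robot.current_t())
E
```

```text
False [ 0.3  0.2 -1. ]
0.09611662549548378 [ 1.2 -0.3  1.4]
0.9 False [-2.3  0.2  4.3] [ 0.1 -0.3  0.5] 0.095
1.0 False [-4.3  0.7  6.5] [ 0.3 -0.5  0.7] 0.096
1.1 False [-2.4 -0.6  5.8] [ 0.4 -0.6  0.5] 0.097
1.2 False [-2.  -1.3  3. ] [ 0.3 -0.7  0.3] 0.097
1.3 False [-1.2 -4.6  2.3] [ 0.  -0.5 -0. ] 0.099
1.4 False [-2.2 -4.7  0.8] [-0.  -0.3 -0.1] 0.094
1.5 False [-1.9 -5.7  0.6] [-0.1 -0.2 -0.2] 0.099
1.6 False [-2.3 -5.4  0. ] [-0.4 -0.1 -0.3] 0.099
38.45
```

View pics/g10.png

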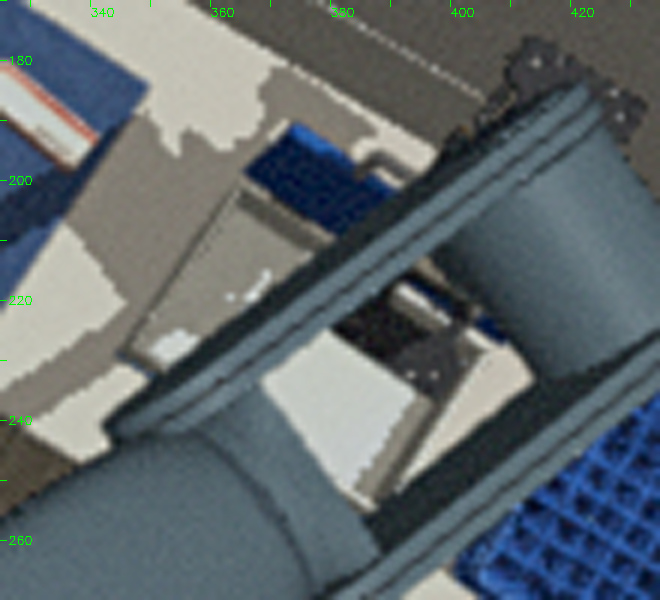

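View pics/g11.png

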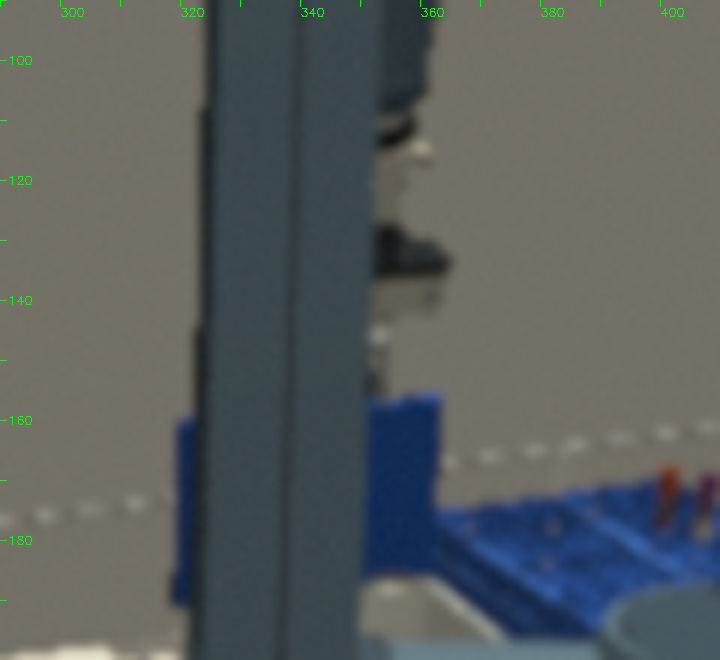

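```bash
python3 - <<'E'
from scene import *
t,o=tool(CH_YAW,.25,1)
r=go(barat(1.6)+t*13,t,o,speed=60,f_stop=15); print(r,robot.current_contact_force())
r=go(barat(1.65)+t*13,t,o,speed=25,f_stop=10); print(r,robot.current_contact_force(),(robot.current_tcp_pos()-OFF*t-13*t-barat(1.6)).round(1))
robot.move_gripper(.3)
r=go(barat(1.6)-t*40,t,o,speed=100,f_stop=10); print(r)
p=robot.current_tcp_pos()
robot.move_linear(p+[-120,80,30],speed=300)
# toward drawer staging
t2,o2=tool(CAB_YAW,0,1); print([robot.inverse_kinematics(DH+[0,0,60]+OFF*t2,tool(CAB_YAW,0,s)[1]) for s in (1,-1)])
print(robot.current_qpos(),robot.current_tcp_pos(),robot.current_t())
d=robot.get_image("top"); crop(d,325,170,110,100,6,"g12")
E
```

```text
False [-2.31897872 -4.67777536 -0.18131888]
True [-1.39866104  0.48639554  4.06725946] [-0.5 -0.1 -0.3]
False
[array([ 0.27643607,  0.30612896,  1.74417733,  0.        ,  1.09128637,
       -0.29356393]), array([ 2.76436074e-01,  3.06128959e-01,  1.74417733e+00, -4.44089210e-16,
        1.09128637e+00,  2.84802873e+00])]
[-1.0513613  -0.1138948   1.74952885  0.11843978  1.28359452 -0.49539021] [ 359.61795045 -312.92871239  271.34157695] 40.7833
```

View pics/g12.png

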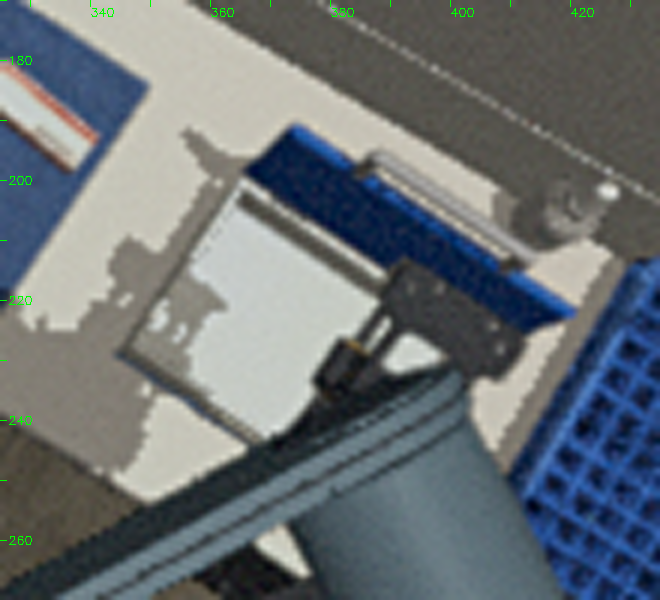

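```bash
python3 - <<'E'
from scene import *
d=robot.get_image("top")
EY=np.array([-np.sin(CH_YAW),np.cos(CH_YAW),0])
for th in (1.45,1.5,1.55,1.6,1.65): print(th,proj(d,barat(th)+EY*50).round(1),proj(d,barat(th)-EY*50).round(1))
E
```

```text
1.45 [[383.9 200.8]] [[409.  217.4]]
1.5 [[385.3 198.7]] [[410.4 215.3]]
1.55 [[386.7 196.6]] [[411.7 213.2]]
1.6 [[388.  194.6]] [[413.1 211.1]]
1.65 [[389.4 192.6]] [[414.3 209. ]]
```

```bash
python3 - <<'E'
from scene import *
EY=np.array([-np.sin(CH_YAW),np.cos(CH_YAW),0])
# jaw along chest y: yaw + pi/2
best=None
for s in (1,-1):
    t,o=tool(CH_YAW+np.pi/2,0,s); q=robot.inverse_kinematics(HIN-EX*60+[0,0,125]+OFF*t,o); print(s,q)
    c=np.abs(q-robot.current_qpos()).max()
    if best is None or c<best[0]: best=(c,t,o)
_,t,o=best
robot.move_gripper(0)
ptp(HIN-EX*60+[0,0,125],t,o)
r=go(HIN+EX*25+[0,0,125],t,o,speed=35,f_stop=9)
print(r,robot.current_contact_force(),(robot.current_tcp_pos()-OFF*t-HIN)@EX)
r=go(HIN-EX*70+[0,0,125],t,o,speed=200)
go(HIN-EX*170+[0,60,170],t,o,speed=300)
d=robot.get_image("top"); crop(d,325,170,110,100,6,"g13"); print(robot.current_t())
E
```

```text
1 [-0.9026366   0.27673872  1.57114241  0.          1.29371152 -1.89743292]
-1 [-9.02636597e-01  2.76738720e-01  1.57114241e+00 -4.44089210e-16
  1.29371152e+00  1.24415973e+00]
True [ 0.60037626  0.85841284 -0.07986492] -6.045900800138178
45.4583
```

View pics/g13.png

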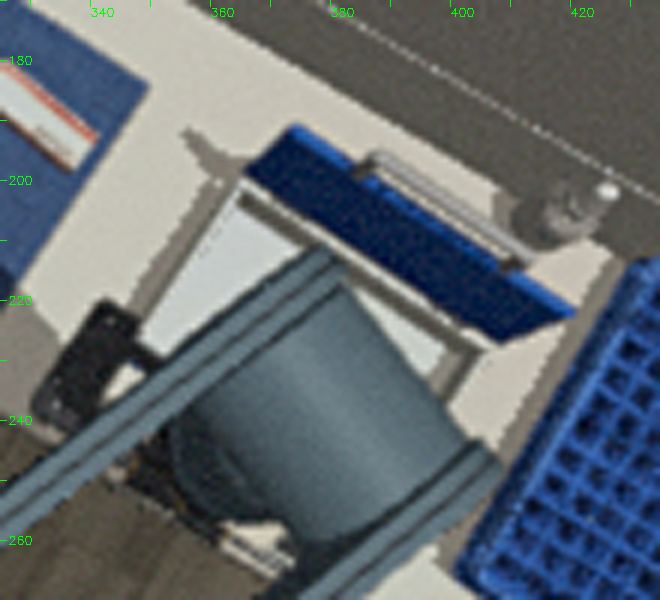

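```bash
python3 - <<'E'
from scene import *
t,o=tool(CAB_YAW,0,1); CX=np.array([np.cos(CAB_YAW),np.sin(CAB_YAW),0])
robot.move_gripper(.32)
b=DH-CX*1.5
ptp(b+[0,0,110],t,o)
go(b+[0,0,15],t,o,speed=250)
f0=robot.current_contact_force()
r=go(b+[0,0,-13],t,o,speed=60,f_stop=8); print(r)
if not r:
    robot.move_gripper(0); robot.sleep(.2); p0=robot.current_tcp_pos()-OFF*t
    print(robot.current_gripper_width(),(robot.current_contact_force()-f0).round(1),p0-b)
    b=b+CX*((p0-b)@CX); 
    r=go(b-CX*75+[0,0,-13],t,o,speed=80,f_stop=25); print(r,robot.current_contact_force().round(1))
    f1=robot.current_contact_force()
    r=go(b-CX*100+[0,0,-13],t,o,speed=25,f_stop=12); p=robot.current_tcp_pos()-OFF*t; print(r,(robot.current_contact_force()).round(1),(p-p0)@CX,(p-p0))
d=robot.get_image("top"); crop(d,150,150,110,110,6,"d1"); print(robot.current_t())
E
```

```text
False
0.09486987293962029 [-0.3  1.7  1.7] [  0.38765699   0.16582773 -12.73392199]
False [ 0.9 -3.4  7.6]
True [0.6 1.7 0.5] -86.69989491471853 [-7.27948731e+01 -4.70947200e+01 -1.35245575e-03]
51.55
```

View pics/d1.png

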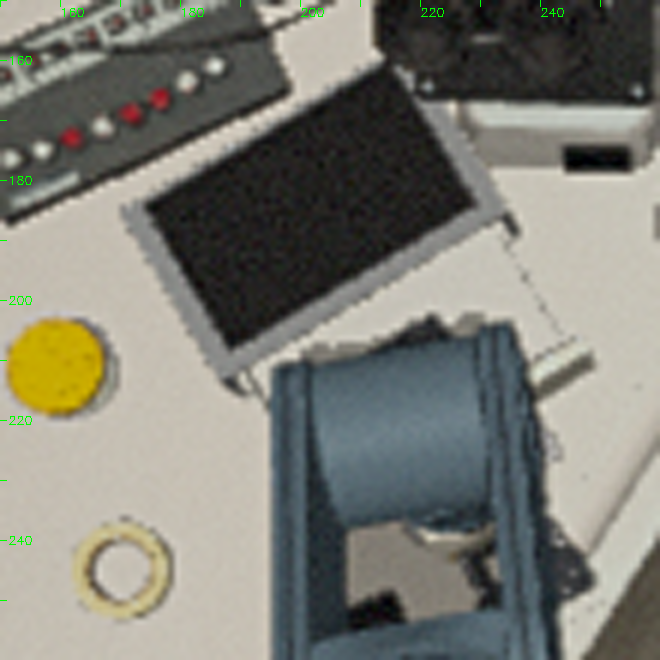

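```bash
python3 - <<'E'
from scene import *
t,o=tool(CAB_YAW,0,1); CX=np.array([np.cos(CAB_YAW),np.sin(CAB_YAW),0])
p0=robot.current_tcp_pos()
r=robot.move_linear(p0-CX*12,o,speed=20,f_stop=20); p=robot.current_tcp_pos(); print(r,(p-p0)@CX,robot.current_contact_force().round(1),robot.current_gripper_width())
robot.sleep(.3);print((robot.current_tcp_pos()-p0)@CX,robot.current_contact_force().round(1))
E
```

```text
True 0.3200363930479433 [0.2 1.4 0.4] 0.09524327638140442
0.2794803930401169 [0.2 1.9 0.1]
```

```bash
python3 - <<'E'
from scene import *
t,o=tool(CAB_YAW,0,1); CX=np.array([np.cos(CAB_YAW),np.sin(CAB_YAW),0])
p=robot.current_tcp_pos()-OFF*t; h=np.array([p[0],p[1],54.]); np.save("dh_open.npy",h); print(h, h+CX*99)
robot.move_gripper(.32)
go(p+[0,0,150],t,o,speed=250)
robot.move_ptp([330,-200,330],tool(-.6,0,1)[1])
d=robot.get_image("top"); crop(d,280,150,130,100,6,"e1"); crop(d,150,150,110,110,6,"e2"); 
d=robot.get_image("scene"); crop(d,180,180,150,130,5,"e3");print(robot.current_t())
E
```

```text
[388.05904367 198.54742046  54.        ] [471.40724022 251.97099328  54.        ]
55.2333
```

View pics/e1.png

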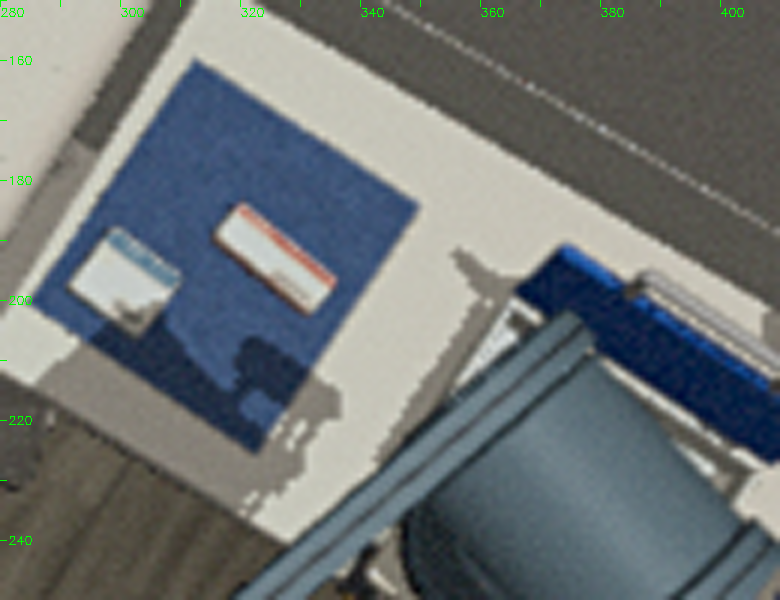

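View pics/e2.png

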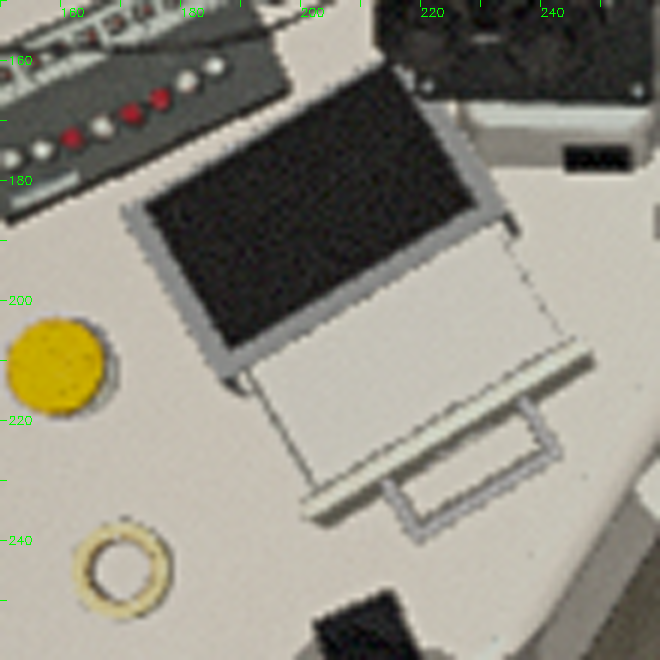

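View pics/e3.png

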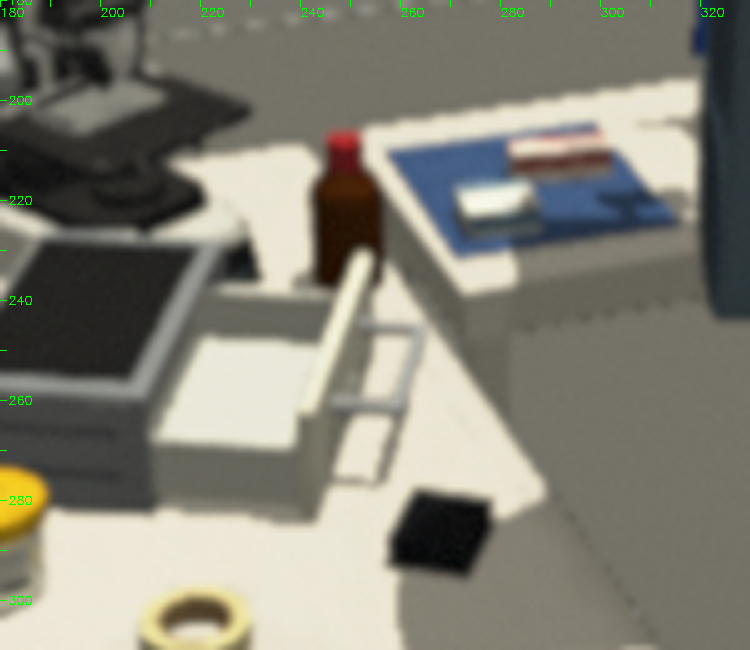

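```bash
python3 - <<'E'
from scene import *
from fit import fitrect
d=robot.get_image("top")
cr=lambda l:[((x+.5)/6-.5+280,(y+.5)/6-.5+150) for x,y in l]
pk=cr([(240,203),(338,281),(312,314),(213,238)]); ct=cr([(117,226),(183,275),(139,339),(69,284)])
m=lambda a,b:[(a,b),(a,-b),(-a,-b),(-a,b)]
P=fitrect(d,pk,m(14,40),36); C=fitrect(d,ct,m(25,28),31); print(P,C)
np.savez("obj.npz",P=P[0],C=C[0])
pol=[(box(np.array([*P[0][:2],36]),P[0][2],-14,14,-40,40,-27,0)[1],(255,0,255)),(box(np.array([*C[0][:2],31]),C[0][2],-25,25,-28,28,-22,0)[1],(255,0,255))]
draw(d,pol,290,165,60,50,12,"f1")
d=robot.get_image("scene"); draw(d,pol,260,195,60,45,12,"f2")
for s in (1,-1):
    for yw,xyz in ((P[0][2],[*P[0][:2],50]),(CH_YAW+np.pi/2,CH+[0,0,50]),(C[0][2],[*C[0][:2],50]),(CAB_YAW+np.pi/2,[460,245,60])):
        t,o=tool(yw,0,s); print(s,np.round(robot.inverse_kinematics(np.array(xyz)+OFF*t,o),2))
E
```

```text
(array([ 545.49590681, -160.85579196,   -0.65085206]), np.float64(0.7028601987653929)) (array([529.71151008, -65.66289283,   5.65305781]), np.float64(1.2981387107074909))
1 [-0.48  0.46  1.7  -0.    0.99  0.17]
1 [-0.91  0.41  1.76  0.    0.98 -1.9 ]
1 [-0.33  0.4   1.79 -0.    0.95  0.3 ]
1 [ 0.28  0.37  1.81 -0.    0.96 -1.87]
-1 [-0.48  0.46  1.7  -0.    0.99 -2.97]
-1 [-0.91  0.41  1.76 -0.    0.98  1.24]
-1 [-0.33  0.4   1.79 -0.    0.95 -2.84]
-1 [ 0.28  0.37  1.81 -0.    0.96  1.28]
```

View pics/f1.png

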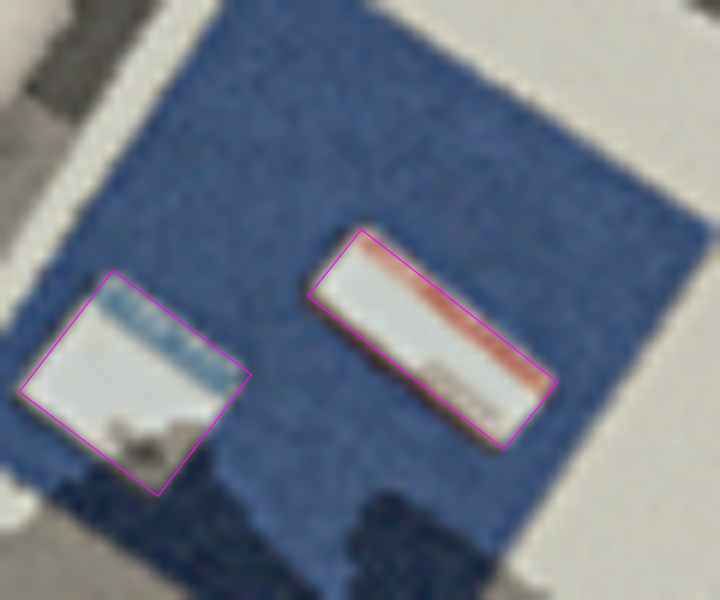

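View pics/f2.png

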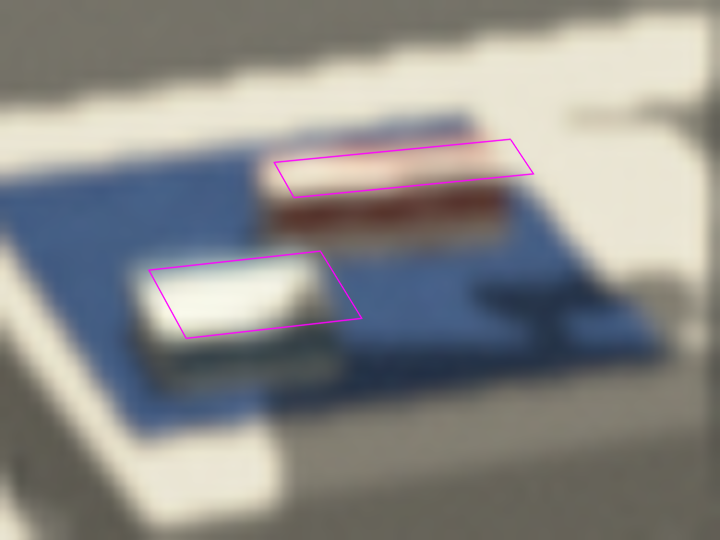

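```bash
python3 - <<'E'
from scene import *
P=np.load("obj.npz")["P"]; t,o=tool(P[2],0,1)
a=np.array([P[0],P[1],0])
robot.move_gripper(.62)
ptp(a+[0,0,110],t,o)
go(a+[0,0,45],t,o,speed=200)
f0=robot.current_contact_force()
r=go(a+[0,0,12],t,o,speed=60,f_stop=6); print(r,(robot.current_tcp_pos()-OFF*t).round(1),(robot.current_contact_force()-f0).round(1))
if not r:
    robot.move_gripper(0); print(robot.current_gripper_width()*93,(robot.current_contact_force()-f0).round(1))
    go(a+[0,0,90],t,o,speed=120); print(robot.current_gripper_width()*93,(robot.current_contact_force()-f0).round(1),robot.current_t())
E
```

```text
False [ 545.5 -160.8   11.8] [-0.   0.5 -1. ]
27.379897789475827 [ 1.1 -0.6  0.4]
27.737681612812256 [ 0.5  0.1 -2.6] 59.8417
```

```bash
python3 - <<'E'
from scene import *
P=np.load("obj.npz")["P"]; a=np.array([P[0],P[1],0])
t,o=tool(CH_YAW+np.pi/2,0,-1)
q=robot.current_qpos()
best=min((np.abs(robot.inverse_kinematics(a+[0,0,120]+OFF*t,tool(CH_YAW+np.pi/2,0,s)[1])-q).max(),s) for s in(1,-1)); print(best)
t,o=tool(CH_YAW+np.pi/2,0,best[1])
ptp(a+[0,0,120],t,o); w=robot.current_gripper_width()*93; print(w)
c=np.array([CH[0],CH[1],0])-EX*6
if w>20:
    go(c+[0,0,120],t,o,speed=150)
    d=robot.get_image("top"); crop(d,310,150,120,110,6,"p1")
    go(c+[0,0,40],t,o,speed=100); print(robot.current_gripper_width()*93); f0=robot.current_contact_force()
    r=go(c+[0,0,15],t,o,speed=30,f_stop=4); print(r,(robot.current_tcp_pos()-OFF*t).round(1),(robot.current_contact_force()-f0).round(1),robot.current_t())
E
```

```text
(np.float64(1.495956158120438), -1)
27.77447762125967
27.783001075528574
False [ 410.2 -347.7   15.1] [-0.7  0.2  0.6] 64.85
```

View pics/p1.png

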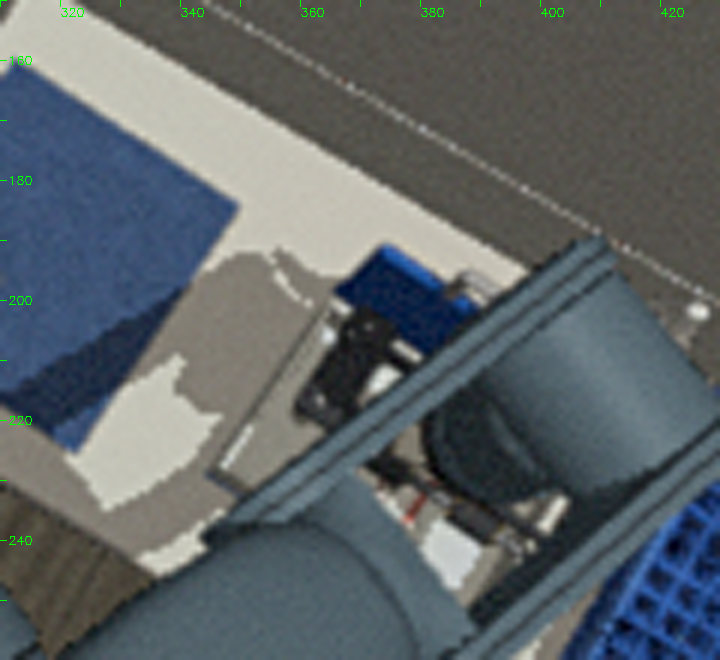

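```bash
python3 - <<'E'
from scene import *
t,o=tool(CH_YAW+np.pi/2,0,-1); p=robot.current_tcp_pos()
r=robot.move_linear(p-[0,0,4],speed=15,f_stop=4); print(r,(robot.current_tcp_pos()-OFF*t).round(1),robot.current_contact_force().round(1),robot.current_gripper_width()*93)
robot.move_gripper(.45)
robot.move_linear(p+[0,0,110],speed=120)
# toward carton
C=np.load("obj.npz")["C"]
robot.move_linear(p+[-60,100,150],speed=300)
d=robot.get_image("top"); crop(d,340,180,80,80,7,"p2"); crop(d,280,150,130,100,6,"p3"); print(robot.current_t())
E
```

```text
True [ 410.5 -348.    14.3] [-1.7  0.4  4.6] 27.691934326161935
67.2417
```

View pics/p2.png

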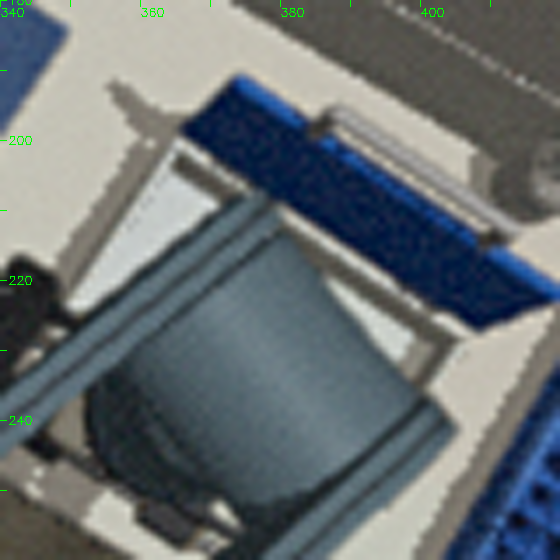

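View pics/p3.png

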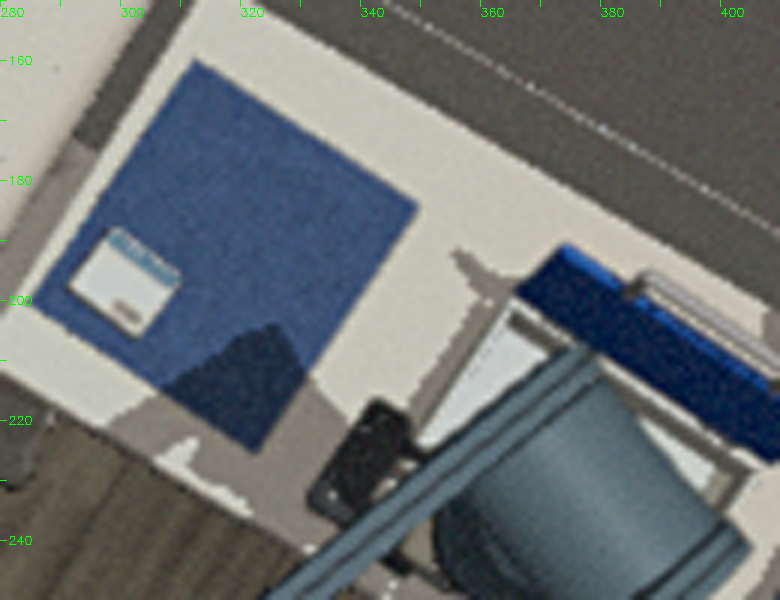

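```bash
python3 - <<'E'
from scene import *
C=np.load("obj.npz")["C"]; a=np.array([C[0],C[1],0])
q=robot.current_qpos()
_,s=min((np.abs(robot.inverse_kinematics(a+[0,0,110]+OFF*np.array([0,0,-1.]),tool(C[2],0,s)[1])-q).max(),s) for s in(1,-1))
t,o=tool(C[2],0,s)
robot.move_gripper(.87)
ptp(a+[0,0,110],t,o)
d=robot.get_image("top"); crop(d,340,180,80,80,7,"p4")
go(a+[0,0,45],t,o,speed=200)
f0=robot.current_contact_force()
r=go(a+[0,0,12],t,o,speed=60,f_stop=6); print(r,(robot.current_tcp_pos()-OFF*t).round(1))
if not r:
    robot.move_gripper(0); print(robot.current_gripper_width()*93,(robot.current_contact_force()-f0).round(1))
    go(a+[0,0,100],t,o,speed=120); print(robot.current_gripper_width()*93,(robot.current_contact_force()-f0).round(1),robot.current_t())
E
```

```text
False [529.7 -65.6  11.8]
49.88482470961764 [-0.6 -0.9  0.9]
49.529037442745064 [-1.  -0.2 -0.9] 71.7833
```

View pics/p4.png

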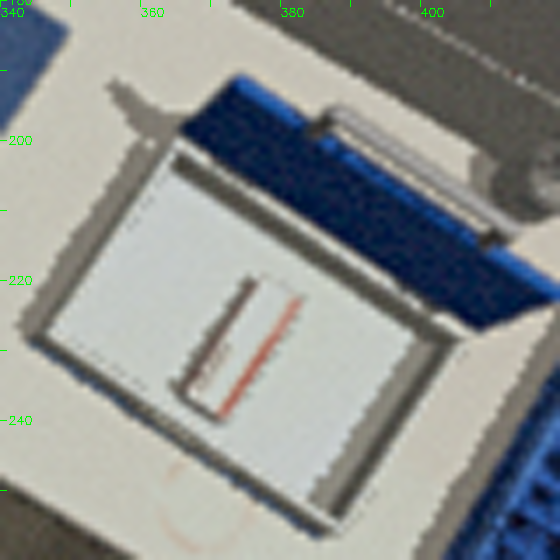

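```bash
python3 - <<'E'
from scene import *
CX=np.array([np.cos(CAB_YAW),np.sin(CAB_YAW),0]); h=np.load("dh_open.npy")
c=h+CX*(99-14); c[2]=0; print(c)
p=robot.current_tcp_pos(); robot.move_linear(p+[0,0,55],speed=150)
q=robot.current_qpos()
_,s=min((np.abs(robot.inverse_kinematics(c+[0,0,155]+OFF*np.array([0,0,-1.]),tool(CAB_YAW+np.pi/2,0,s)[1])-q).max(),s) for s in(1,-1))
t,o=tool(CAB_YAW+np.pi/2,0,s); print(s,robot.current_gripper_width()*93)
mid=(robot.current_tcp_pos()+c+[0,0,155])/2
ptp(c+[0,0,155],t,o); w=robot.current_gripper_width()*93; print(w,robot.current_tcp_pos(),robot.current_t())
d=robot.get_image("top"); crop(d,180,150,100,100,6,"q1")
if w>40:
    go(c+[0,0,50],t,o,speed=120); print(robot.current_gripper_width()*93); f0=robot.current_contact_force()
    r=go(c+[0,0,20],t,o,speed=40,f_stop=4); print(r,(robot.current_tcp_pos()-OFF*t).round(1))
    if not r: r=go(c+[0,0,13],t,o,speed=15,f_stop=3); print(r,(robot.current_tcp_pos()-OFF*t).round(1),(robot.current_contact_force()-f0).round(1))
    print(robot.current_gripper_width()*93,robot.current_t())
E
```

```text
[459.62062656 244.4161446    0.        ]
-1 49.54018770596142
49.82509036095259 [459.7564635  243.72067433 115.46438719] 73.5
49.6314006501253
False [459.8 244.5  20.1]
True [460.3 244.7  17.2] [0.3 0.6 4.3]
49.66084555802731 75.8
```

View pics/q1.png

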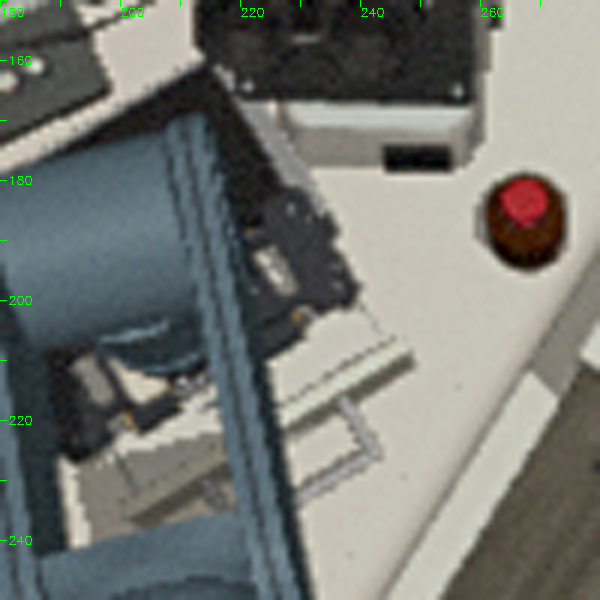

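```bash
python3 - <<'E'
from scene import *
p=robot.current_tcp_pos()
robot.move_gripper(.7)
robot.move_linear(p+[0,0,150],speed=150)
t,o=tool(CH_YAW,.25,1)
robot.move_gripper(.3)
ptp(barat(1.6)-t*60-EX*90+[0,0,30],t,o)
d=robot.get_image("top"); crop(d,150,150,110,110,6,"r1"); crop(d,340,170,80,80,7,"r2")
d=robot.get_image("scene"); crop(d,180,200,130,110,6,"r3"); print(robot.current_t())
E
```

```text
80.5167
```

View pics/r1.png

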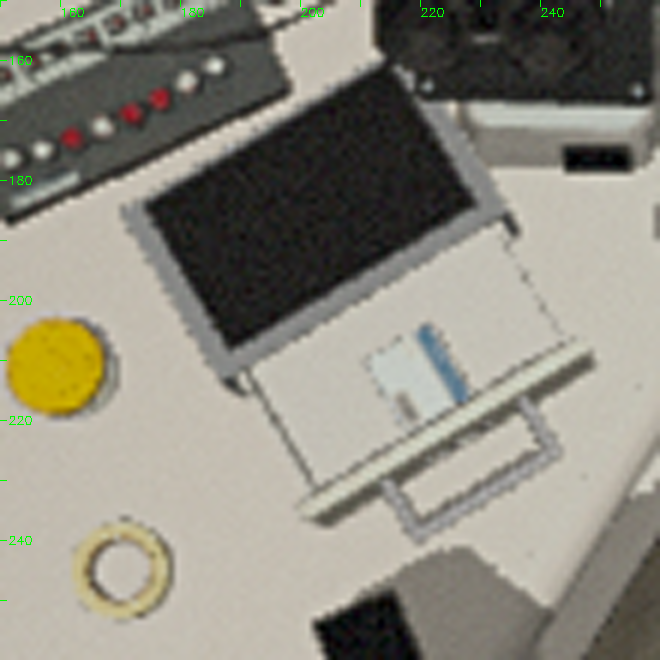

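View pics/r2.png

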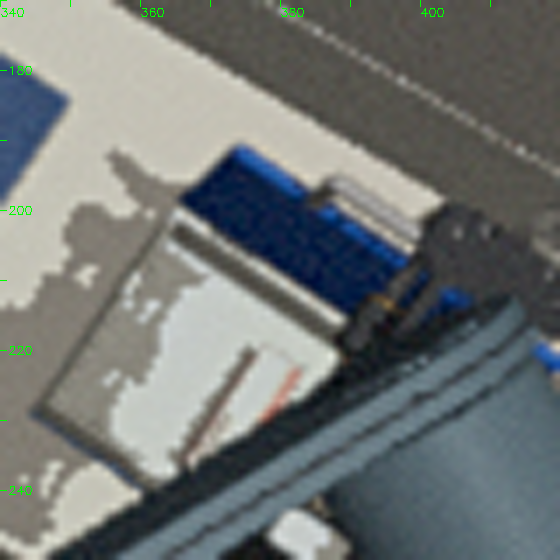

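View pics/r3.png

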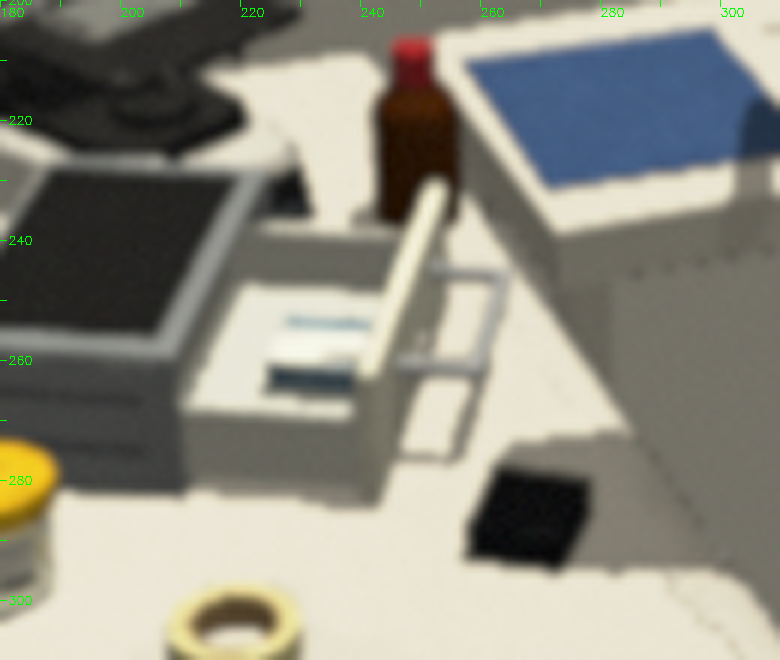

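```bash
python3 - <<'E'
from scene import *
t,o=tool(CH_YAW,.25,1)
b=barat(1.595)
go(b-t*55,t,o,speed=150); go(b-t*20,t,o,speed=100)
r=go(b+t*13,t,o,speed=50,f_stop=7); print(r,robot.current_contact_force().round(1))
if not r:
  robot.move_gripper(0); print(robot.current_gripper_width(),robot.current_contact_force().round(1))
  for th in np.arange(1.5,.15,-.1):
    r=go(barat(th)+t*13,t,o,speed=70,f_stop=35)
    print(round(th,2),r,(robot.current_contact_force()).round(1),(robot.current_tcp_pos()-OFF*t-13*t-barat(th)).round(1),round(robot.current_gripper_width(),3))
    if r or robot.current_gripper_width()<.06: break
print(robot.current_t())
d=robot.get_image("top"); crop(d,325,180,100,90,7,"s1")
E
```

```text
False [ 0.3  0.1 -0.4]
0.09509734325205046 [1.  0.9 1.4]
1.5 False [-0.4  1.2  5.3] [-0.5  0.4  0.6] 0.092
1.4 False [-1.   2.6  7.6] [-0.5  0.4  0.6] 0.096
1.3 False [-1.1  3.3  7. ] [-1.   0.9 -0.2] 0.101
1.2 False [-0.4  2.9  4. ] [-1.   1.  -0.7] 0.092
1.1 False [-1.5  3.7  2.9] [-0.8  0.8 -0.7] 0.096
1.0 False [-0.9  2.8  0.2] [-0.7  0.7 -0.7] 0.098
0.9 False [ 0.3  2.3 -0.5] [-0.5  0.6 -0.6] 0.097
0.8 False [ 4.   0.9 -4.6] [-0.1  0.3 -0.5] 0.093
0.7 False [ 5.2  1.2 -3.7] [ 0.   0.1 -0.2] 0.102
0.6 False [ 4.4  1.6 -4.6] [ 0.3 -0.2 -0.1] 0.099
0.5 False [ 7.9  2.4 -4.3] [ 0.5 -0.3  0.1] 0.097
0.4 False [ 5.5  2.  -3.4] [ 0.5 -0.4  0.2] 0.1
0.3 False [ 6.1  1.6 -4.1] [ 0.4 -0.4  0.1] 0.097
0.2 False [ 5.5  3.1 -3. ] [ 0.3 -0.3  0.1] 0.098
88.55
```

View pics/s1.png

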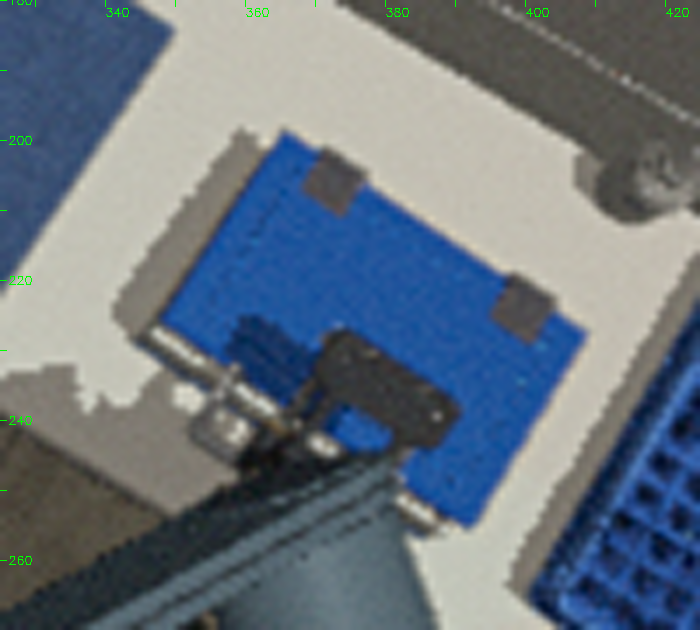

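Nearly shut. The last few degrees go slowly, stopping on contact.

```bash
python3 - <<'E'
from scene import *
t,o=tool(CH_YAW,.25,1)
for th in (.15,.1,.06,.03,0,-.02,-.04):
    r=go(barat(th)+t*13,t,o,speed=25,f_stop=8)
    print(th,r,(robot.current_contact_force()).round(1),(robot.current_tcp_pos()-OFF*t-13*t-barat(0)).round(1))
    if r: break
robot.move_gripper(.29)
go(barat(0)-t*90,t,o,speed=120,f_stop=15)
p=robot.current_tcp_pos(); robot.move_linear(p+[-60,60,120],speed=300)
d=robot.get_image("top"); crop(d,325,180,100,90,7,"s2"); print(robot.current_t())
E
```

```text
0.15 False [ 6.1  2.5 -2.1] [ 2.6 -1.8 25.8]
0.1 False [ 5.1  2.4 -2.7] [ 1.5 -1.1 17.3]
0.06 False [ 4.8  2.  -1.4] [ 0.8 -0.7 10.4]
0.03 False [ 4.6  1.8 -1.9] [ 0.4 -0.5  5. ]
0 False [ 5.9  2.1 -2.1] [ 0.2 -0.3 -0.3]
-0.02 True [-0.6  2.   6.5] [ 0.3 -0.3 -2.8]
93.2
```

View pics/s2.png

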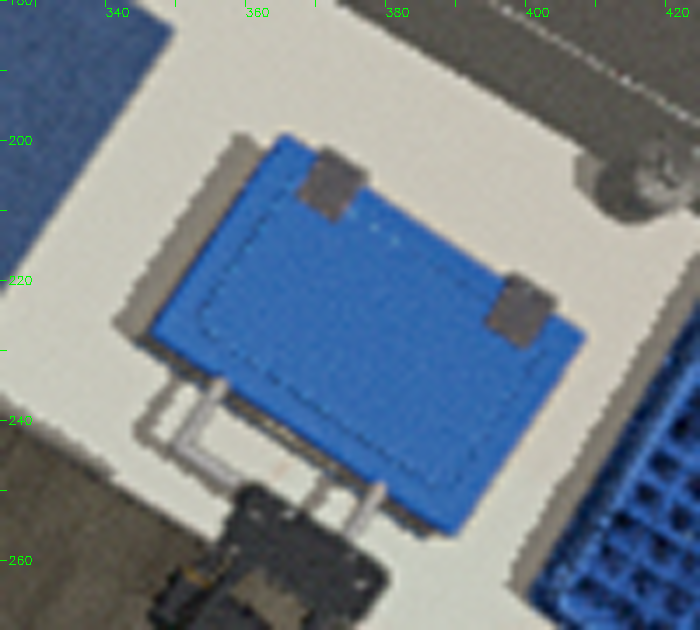

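```bash
python3 - <<'E'
from scene import *
t,o=tool(CAB_YAW,0,1); CX=np.array([np.cos(CAB_YAW),np.sin(CAB_YAW),0]); h=np.load("dh_open.npy")
robot.move_gripper(.32)
ptp(h+[0,0,110],t,o); go(h+[0,0,15],t,o,speed=250)
r=go(h+[0,0,-13],t,o,speed=60,f_stop=8); print(r)
if not r:
    robot.move_gripper(0); print(robot.current_gripper_width())
    r=go(h+CX*80+[0,0,-13],t,o,speed=70,f_stop=25); print(r,robot.current_contact_force().round(1))
    r=go(h+CX*102+[0,0,-13],t,o,speed=20,f_stop=12); p=robot.current_tcp_pos()-OFF*t; print(r,(p-h)@CX,robot.current_contact_force().round(1))
    robot.sleep(.2)
    p=robot.current_tcp_pos(); r=robot.move_linear(p+CX*8,speed=15,f_stop=14); print(r,(robot.current_tcp_pos()-p)@CX,robot.current_gripper_width())
    robot.move_gripper(.32); p=robot.current_tcp_pos()
    robot.move_linear(p+[0,0,170],speed=200)
    robot.move_ptp([300,-150,330],tool(-.6,0,1)[1])
d=robot.get_image("top"); crop(d,150,150,110,110,6,"u1"); cv2.imwrite("pics/u2.png",d["img"])
d=robot.get_image("scene"); cv2.imwrite("pics/u3.png",d["img"]); print(robot.current_t())
E
```

```text
False
0.09206274109054347
False [-0.3  1.5  4.2]
True 89.3926370185076 [-0.5 -1.4  5.4]
True -0.3086392659647085 0.09898385938186832
102.6083
```

View pics/u1.png

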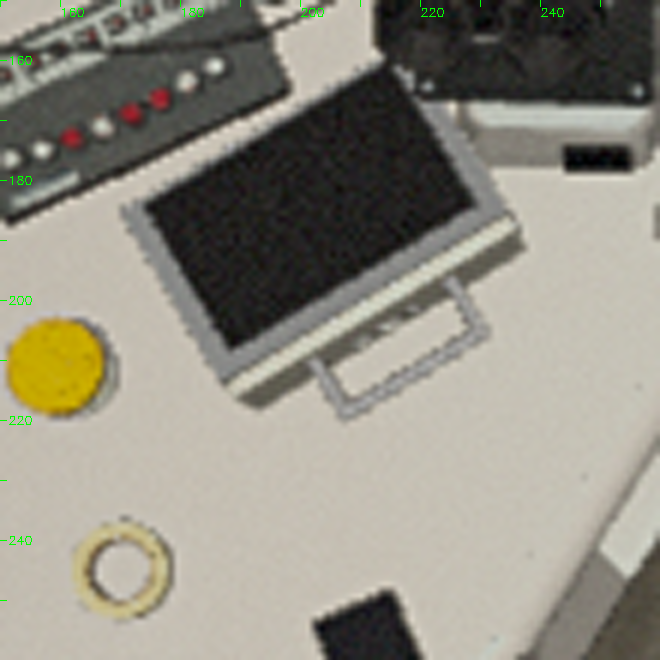

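View pics/u2.png

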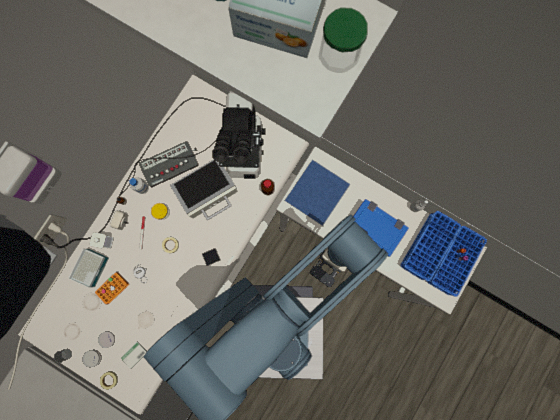

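View pics/u3.png

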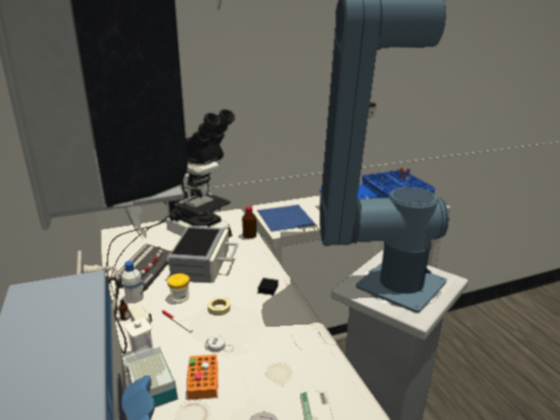

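```bash
python3 - <<'E'
from bench import robot
print(robot.current_contact_force().round(1),abs(robot.current_joint_vel()).max())
print(robot.hand_in(),robot.current_t())
E
```

```text
[ 1.1 -0.7 -0.8] 0.0021406108299919444
the job is handed in; nothing more can be done
the job is handed in; nothing more can be done
```

The delivery is put away and I handed the job in at about 103 s of the 210 s allowed. `hand_in` gave no verdict.

**What I did, in order:**
1. I raised the lid to about 0.78 rad, let go and kept clear for about 2 s. It held.
2. I swung the lid to its stop. A 9 N push afterwards did not move it.
3. I pulled the drawer to its stop. A further 20 N pull did not move it.
4. The mat held one red-and-white slide pack and one blue-and-white carton. I laid the pack on the chest floor and the carton on the drawer floor, both seen flat and right way up with nothing stacked.
5. I lowered the lid slowly until it touched, then pushed the drawer home (89 mm of travel, then a firm stop).

**Last checks:** The final pictures show the mat empty, the lid and drawer as they were at the start, the black look-alike block and the bystanders in view unmoved, and the robot touching nothing.

**What failed or disagreed:**
- **Fingertips:** they end about 39 mm short of the reported TCP. My first grip on the lid handle therefore closed on air and touched nothing. I measured the offset by touching the bare table and allowed for it from then on.
- **Lid handle:** it sat about 3 mm from my camera estimate.
- **Drawer travel:** pulling out measured only 87 mm when the stop was felt, against the 90 mm given.
- **Slide pack:** it was knocked aside during the run, so I measured its position again before picking it up.
- **Cameras:** the two views disagreed by about 2 pixels (roughly 8 mm). I relied on the top view, which agreed with what I felt by contact.

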